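# Weigh out a tub of pipe unions and press its lid on

### The job

Make up the tub on the spring scale: add steel pipe unions from the blue tray, with the lid still off, until the scale's red pointer rests inside the green band (six unions in all, counting any already in the tub). Then set the green lid on the tub and press it down past the catches until it sits level, fully home on the rim; leave the tub on the scale, the brass valves and spare unions in the tray, and don't knock the other things about.

Things in the scene. Friction and masses are not known exactly. Their poses are not given: they have to be found in the camera images.
- union1: A steel square-bodied pipe union: 30 x 30 x 30 mm body with a round 25 mm diameter threaded stub at each end, 64 mm long along its x axis, 0.20 kg; origin at the middle of its underside as built (15 mm below its centre along its own z). Starts lying in the blue tray, x axis roughly along the tray's x. Of the six, one or none is absent.
- union2: A steel square-bodied pipe union: 30 x 30 x 30 mm body with a round 25 mm diameter threaded stub at each end, 64 mm long along its x axis, 0.20 kg; origin at the middle of its underside as built (15 mm below its centre along its own z). Starts lying in the blue tray, x axis roughly along the tray's x. Of the six, one or none is absent.
- union3: A steel square-bodied pipe union: 30 x 30 x 30 mm body with a round 25 mm diameter threaded stub at each end, 64 mm long along its x axis, 0.20 kg; origin at the middle of its underside as built (15 mm below its centre along its own z). Starts lying in the blue tray, x axis roughly along the tray's x. Of the six, one or none is absent.
- union4: A steel square-bodied pipe union: 30 x 30 x 30 mm body with a round 25 mm diameter threaded stub at each end, 64 mm long along its x axis, 0.20 kg; origin at the middle of its underside as built (15 mm below its centre along its own z). Starts lying in the blue tray, x axis roughly along the tray's x. Of the six, one or none is absent.
- union5: A steel square-bodied pipe union: 30 x 30 x 30 mm body with a round 25 mm diameter threaded stub at each end, 64 mm long along its x axis, 0.20 kg; origin at the middle of its underside as built (15 mm below its centre along its own z). Starts lying in the blue tray, x axis roughly along the tray's x. Of the six, one or none is absent.
- union6: A steel square-bodied pipe union: 30 x 30 x 30 mm body with a round 25 mm diameter threaded stub at each end, 64 mm long along its x axis, 0.20 kg; origin at the middle of its underside as built (15 mm below its centre along its own z). Starts lying in the blue tray, x axis roughly along the tray's x. Of the six, one or none is absent.
- packed1: A steel square-bodied pipe union: 30 x 30 x 30 mm body with a round 25 mm diameter threaded stub at each end, 64 mm long along its x axis, 0.20 kg; origin at the middle of its underside as built (15 mm below its centre along its own z). If present it already lies in the tub at the start (one or both are there).
- packed2: A steel square-bodied pipe union: 30 x 30 x 30 mm body with a round 25 mm diameter threaded stub at each end, 64 mm long along its x axis, 0.20 kg; origin at the middle of its underside as built (15 mm below its centre along its own z). If present it already lies in the tub at the start (one or both are there).
- valve1: Brass valve, to be left in the tray: like the unions in size (64 mm long along x, 30 mm square body) but brass, with a short stem and a red cap on top (54 mm high in all), 0.30 kg; origin at the middle of its underside.
- valve2: Brass valve, to be left in the tray: like the unions in size (64 mm long along x, 30 mm square body) but brass, with a short stem and a red cap on top (54 mm high in all), 0.30 kg; origin at the middle of its underside.
- tray: Blue open pick tray fixed to the table, 280 (x) x 260 (y) x 50 mm high, walls and floor 5 mm; origin under its centre. It stands left or right of the lid, the scale on the other side. It holds the unions and two valves, lying in rows.
- scale: Base of a spring scale fixed to the table, 190 mm square, with a white upright indicator plate (60 mm wide, 125 mm high) at its +x edge, facing its +x; origin under its centre. The plate has a green band 7 mm high, red below it and black ticks (one union's weight apart) above it.
- pan (a joint): Downward travel (m) of the scale's dish: 0 empty (dish floor 100 mm above the table), stop at 0.066. 280 N/m: a union adds 7 mm, the empty tub 10, the lid 2.5. Pointer in green from 0.0495 to 0.0565: tub with exactly six unions, lid on or off. Settles in about 1 s. More than 4 N on the full tub sinks the dish to its firm stop; it rises when let go.
- pointer (a point): Tip of the red pointer, which moves with the dish in front of the indicator plate.
- green_mark (a point): Middle of the green band on the indicator plate (fixed).
- tub: White open round tub standing loose in the scale's dish (dish lip 16 mm high): outside diameter 160 mm, wall 4 mm, floor 5 mm, height 115 mm; origin under its centre, z up. Three orange sprung catch balls stand about 5 mm into the mouth, 5.5 mm below the rim.
- tub_rim (a point): Centre of the tub's mouth, at rim height (115 mm above the tub's underside).
- lid: Green round loose lid, 0.07 kg: bevelled plug below (148 mm diameter, 16 mm deep), 168 mm flange 6 mm thick, black round knob on top (36 mm diameter, 28 mm high). Origin at the centre of the plug's underside, z up. Laid on the tub it rests on the catches, flange about 10 mm above the rim; a 10 to 15 N push on the knob drives it past them, flange onto the rim.
- lid_seat (a point): Centre of the underside of the lid's flange (16 mm above the lid's origin): it meets tub_rim when the lid is home.
- tape: Bystander: a roll of tape, 100 mm diameter, 48 mm high, lying near the robot.
- wrench: Bystander: a wrench lying on the far side of the table.
- can: Bystander: a blue can, 66 mm diameter, 75 mm high.
- sleeve: Bystander: an upright aluminium pipe sleeve, 80 mm diameter, 70 mm high.
Not all that is in view belongs to the job. Leave any pink look-alike of the union1 alone.

How it is judged:
By the outcome, as a careful person would: the job done as asked, in the order asked, and still so for the second after the job is handed in, with the robot touching nothing.
Of union1, union2, union3, union4, union5, union6 only 5 to 6 are there at a start; the rules pass over those that are not, and their reading is None.
Of packed1, packed2 only 1 to 2 are there at a start; the rules pass over those that are not, and their reading is None.
At some moment in a run one of lid, union1, union2 may be knocked a few centimetres aside while the robot is not near it.
Once in a run the grip may slacken for a moment while it holds something.
It also fails if it takes over 210 s, if anything falls off the work surface, if the arm or the gripper's body presses on something with over 40 N, if the wrist force passes 120 N, or if a joint passes its speed limit or range.

### The arm

A 6-joint arm with a two-finger parallel gripper is mounted at the origin on the work surface. World frame = base frame: x ahead of the robot, y to its left, z up, the work surface at z = 0. Lengths are in m, angles in rad, forces in N, time in s.
With the tool pointing down it reaches from about 0.35 to 0.775 m from the base axis. Payload 5.5 kg.
Tool frame: the origin (TCP) lies between the finger pads; the fingertips stand 8 mm ahead of it and the grasp point (between the pads) lies 11 mm behind it; z points along the fingers, y is the line along which they close (so a half turn about z gives the same grasp; the last joint's range is limited). The gripper opens to 85 mm and grips with 20 to 120 N. Pads are 22 mm wide; open, the fingers measure 114 mm over their backs; the gripper's body (76 mm by 85 mm) begins 54 mm behind the grasp point. The pads swing forward as they close: fully open they stand 13 mm farther back than shut.
Start: joints at [-1.47, 0.313, 0.046, 1.304, 0, 1.431], TCP at [0.137, -0.558, 0.239] pointing down, gripper open.
Joint ranges: [-2.76, 2.76], [-0.86, 1.69], [-1.03, 1.26], [-2.2, 2.34], [-1.47, 1.5], [-3.14, 3.14]. Speed limits (rad/s): [2.57, 2.57, 3.14, 3.14, 3.14, 3.14].

### API

Orientations are given as a unit quaternion [w, x, y, z].
In Python, from workcell import env gives the robot as it stands.
- The arm moves only by the tool move_arm, never from a script. Its argument "moves" is one flat list of numbers, 5 for each row, row after row: the shift along the world's x, y, z in m, then the turn about the world's z in rad, then the finger opening in m, from 0 to 0.0854. A call has 1 to 12 rows; each row is the pose to reach, as a shift and turn from the pose commanded when the call began; what a row does not reach only later rows make up. A row lasts 1/12 s, in which the tool goes at most 41.7 mm and 7.16 degrees, less where a joint would pass 70% of its speed; a pose out of reach is approached as far as the arm can. A call with a gripper value outside its range is refused whole. The fingers move at their own pace and stop on an object; "newtons" is the grip in N (left out, the last holds). Time passes only in rows, so rows that repeat a pose let the fingers close. It gives the time, the measured TCP pose, the force, the opening and the grip force at its end, in the units of the state.
- env.get_state(): the state, without advancing time (a new reading comes with each control period).
- env.read_camera(name): name is "scene" or "top" or "wrist"; returns a dict with "pixels" (420x560x3 uint8, red, green, blue), "camera_matrix" (3x3 intrinsics, pixels), "rvec" (rotation vector, rad) and "tvec" (3), from world to camera coordinates, as OpenCV has them. Camera axes: x right, y down, z forward; pixel columns grow to the right and rows downward; lengths in m; the calibration is good to about 2 mm. The wrist camera is an equidistant fisheye: a pixel r from the principal point sees the ray r / f radians off the axis. A picture is of the moment at which its call begins. There is no depth.
- env.hand_in(): hands the job in; it is judged then, once.
The state is a dict: "clock": time; "joint_pos": joint angles; "qvel": joint speeds; "tau": joint torques, N m; "tcp_pos": TCP position; "orientation": TCP orientation; "wrist_force": force on the tool from outside, world axes, zero at the start; "ft_torque": the same for the moment, N m; "finger_gap": finger opening in m; "grip_force": force on a finger pad.
Only numpy, scipy, OpenCV 4.12 (cv2) and the standard library are available. Lean on these libraries where they do the work, as an engineer would, in place of code of your own. Each camera call takes 0.05 s, during which the arm holds its last target. There are 200 camera calls.

## Working session

There is one attempt and no reset: what is moved stays moved. The work goes in short steps, Python scripts to look and compute and a tool call to move; the robot and the scene stay as the last step left them, time stands still between calls to the robot, and variables do not carry over. Pictures are saved under pics/ and viewed, at most 14 in all, crops included, and the job is handed in when it is done.

Besides the shell and the picture viewer there is one more tool, called after ">>>" by a JSON object that holds its "fn" and its "kwargs". move_arm: Moves the arm, as the interface text tells. Its arguments: {"type":"object","properties":{"moves":{"type":"array"},"newtons":{"type":"number"}},"required":["moves"]}

```bash
mkdir -p pics
cat > h.py <<'E'
import numpy as np, cv2
from workcell import env
def cam(n):
    return env.read_camera(n)
def save(n,c,crop=None,s=1):
    p=c["pixels"][:,:,::-1]
    if crop: x0,y0,x1,y1=crop; p=p[y0:y1,x0:x1]
    cv2.imwrite("pics/"+n+".png",cv2.resize(p,None,fx=s,fy=s,interpolation=cv2.INTER_CUBIC))
def ray(c,uv,fish=False):
    K=c["camera_matrix"];R=cv2.Rodrigues(np.array(c["rvec"],float))[0];t=np.array(c["tvec"],float).ravel()
    x=(uv[0]-K[0,2])/K[0,0];y=(uv[1]-K[1,2])/K[1,1]
    if fish:
        r=np.hypot(x,y);d=np.array([np.sin(r)*x/max(r,1e-9),np.sin(r)*y/max(r,1e-9),np.cos(r)])
    else: d=np.array([x,y,1])
    return -R.T@t,R.T@d
def at(c,uv,z,fish=False):
    o,d=ray(c,uv,fish);return o+d*(z-o[2])/d[2]
def proj(c,P,):
    return cv2.projectPoints(np.array(P,float).reshape(-1,3),np.array(c["rvec"],float),np.array(c["tvec"],float),c["camera_matrix"],None)[0].reshape(-1,2)
E
python3 - <<'E'
from h import *
import pickle
for n in("top","scene"):
    c=cam(n);pickle.dump(c,open(n+".pkl","wb"));save(n+"0",c,s=1.42)
    print(n,ray(c,(280,210)))
E
```

```text
top (array([ 0.40740692, -0.00230723,  1.05997911]), array([ 0.21087064,  0.03110958, -0.97711358]))
scene (array([ 1.32075938, -0.36782587,  1.02818151]), array([-0.5921872 ,  0.28845742, -0.75267341]))
```

View pics/top0.png

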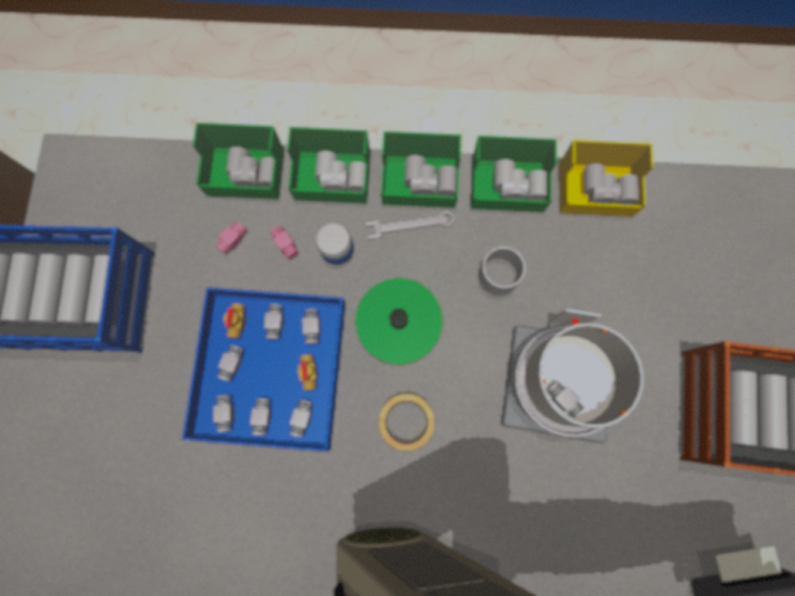

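View pics/scene0.png

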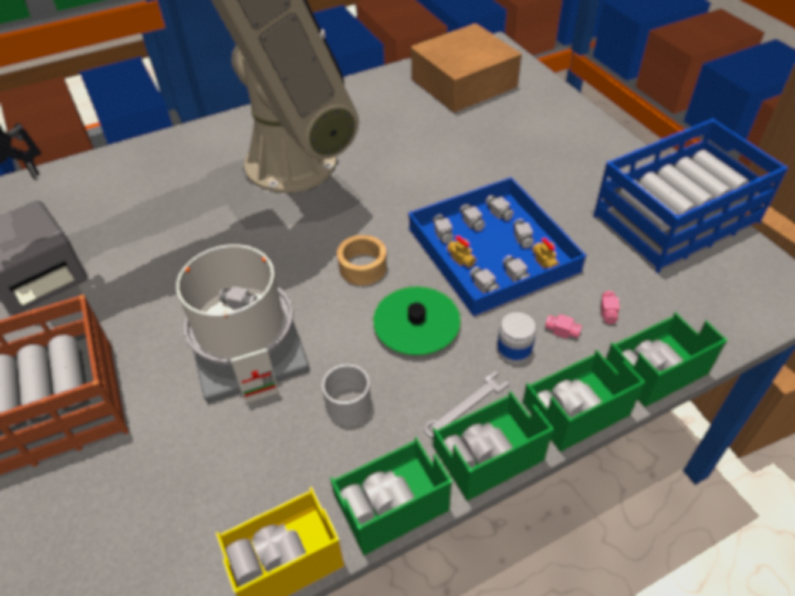

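Top view (shown ×1.42): the steel unions are in the tray at (273,321), (311,325), (230,362), (223,413), (260,416) and (300,418). The brass valves are at (234,320) and (307,371). The pink look-alikes at (231,237) and (284,242) are outside the tray. The lid is at (399,320), and the tub is on the scale on the right with at least one union inside. I'll confirm with an enlarged crop.

Run:
```python
from h import *
import pickle
c=pickle.load(open("top.pkl","rb"));p=c["pixels"][:,:,::-1]
a=cv2.resize(p[195:320,125:250],(590,590),interpolation=cv2.INTER_CUBIC)
cv2.imwrite("pics/traycrop.png",a)
b=cv2.resize(p[215:315,350:460],None,fx=3.6,fy=3.6,interpolation=cv2.INTER_CUBIC)
s=pickle.load(open("scene.pkl","rb"))["pixels"][:,:,::-1]
d=cv2.resize(s[165:285,115:225],(396,432),interpolation=cv2.INTER_CUBIC)
b=cv2.resize(b,(396,360)); cv2.imwrite("pics/tubcrop.png",np.hstack([np.pad(b,((0,72),(0,0),(0,0))),d]))
```

```text
(no output)
```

View pics/traycrop.png

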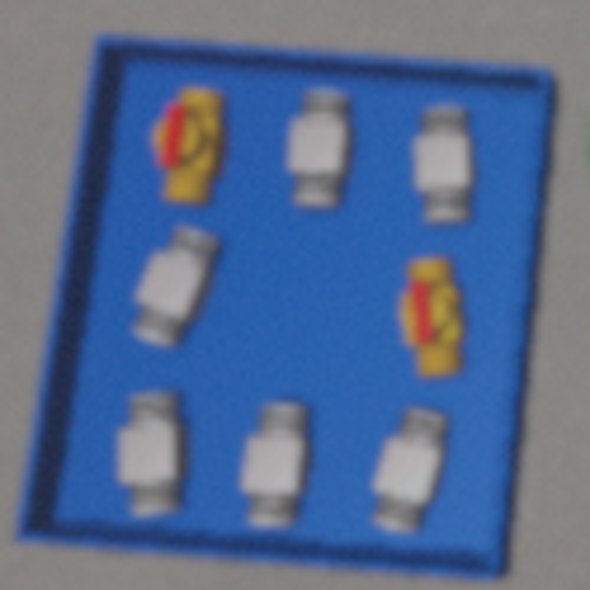

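View pics/tubcrop.png

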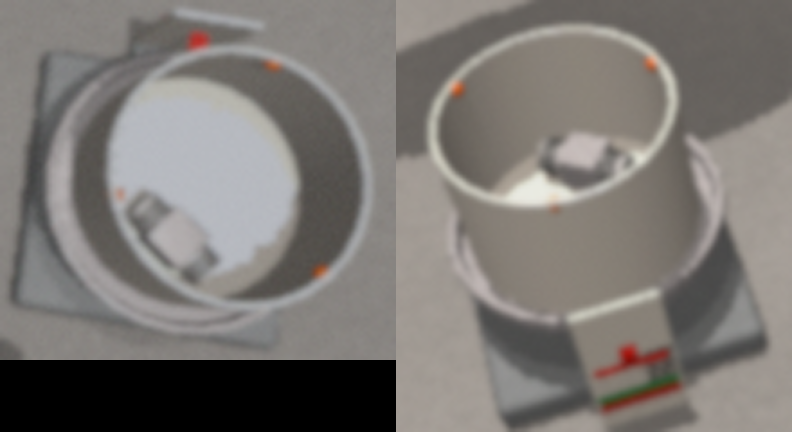

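The crop confirms six steel unions and two brass valves with red caps in the tray. One union is visible in the tub, with the pointer high. Next I'll compute the poses.

Run:
```python
from h import *
import pickle
from scipy.spatial.transform import Rotation as Ro
c=pickle.load(open("top.pkl","rb"));s=pickle.load(open("scene.pkl","rb"))
T=lambda u,v:(125+u/4.72-.4,195+v/4.72-.4)
B=dict(A=(319,147,323,92,316,205),B=(443,161,445,106,445,220),C=(172,285,197,230,152,342),D=(148,455,152,394,155,512),E=(275,464,285,404,268,523),F=(410,467,425,412,395,528))
for k,(a,b,e,f,g,h) in B.items():
    P=at(c,T(a,b),.035);p=at(c,T(e,f),.022);q=at(c,T(g,h),.022)
    print(k,P[:2].round(4),"mid",((p+q)/2)[:2].round(4),"len",round(np.linalg.norm(p-q),3),"yaw",round(float(np.arctan2((p-q)[1],(p-q)[0])),3))
for n,uv in dict(tl=(100,38),tr=(552,70),bl=(20,540),br=(505,575)).items(): print(n,at(c,T(*uv),.05)[:2].round(3))
for z in(.191,.198):
    f=lambda u,v:at(c,(350+u/3.6-.4,215+v/3.6-.4),z)
    l,r,t,b=f(107,180),f(372,180),f(235,47),f(240,307)
    print(z,"tub y",(l[1]+r[1])/2,"x",(t[0]+b[0])/2,"dia",np.linalg.norm(l-r).round(4),np.linalg.norm(t-b).round(4))
S=lambda u,v:(u/1.42,v/1.42)
l=[at(c,S(*x),.022) for x in((356,320),(442,320),(399,278),(399,363))]
print("lid",[x[:2].round(4) for x in l], "knob",at(c,S(399,319),.05)[:2])
st=env.get_state();R=Ro.from_quat(np.array(st["orientation"])[[1,2,3,0]]).as_matrix();print("tool y",R[:,1],"z",R[:,2],st["tcp_pos"],st["finger_gap"])
# pointer from scene: tip red square crop(628,354), green band mid (640,392)
Sc=lambda u,v:(115+(u-396)/3.6-.4,165+v/3.6-.4)
o,d=ray(s,Sc(628,354));
print("pointer px",Sc(628,354),"green",Sc(640,390))
```

```text
A [0.5732 0.2625] mid [0.5747 0.2655] len 0.066 yaw 0.045
B [0.5689 0.1915] mid [0.5701 0.1927] len 0.066 yaw 0.091
C [0.4911 0.3363] mid [0.4919 0.3391] len 0.067 yaw -0.269
D [0.398 0.338] mid [0.3994 0.3395] len 0.064 yaw 0.151
E [0.397 0.268] mid [0.3974 0.2706] len 0.065 yaw -0.035
F [0.3994 0.1941] mid [0.3979 0.1964] len 0.064 yaw -0.166
tl [0.627 0.389]
tr [0.622 0.132]
bl [0.35  0.396]
br [0.346 0.135]
0.191 tub y -0.28225260262538965 x 0.4908034542771574 dia 0.1624 0.1589
0.198 tub y -0.2799975223928796 x 0.4901316593744271 dia 0.1611 0.1577
lid [array([0.5848, 0.1075]), array([ 0.5935, -0.0561]), array([0.6715, 0.0303]), array([0.5075, 0.021 ])] knob [0.58609201 0.02500615]
tool y [ 0.2384995  -0.97114129 -0.00160594] z [-1.90122374e-04  1.60696771e-03 -9.99998691e-01] [ 0.13706202 -0.55796458  0.23850629] 0.08556743840393873
pointer px (179.04444444444445, 262.93333333333334) green (182.37777777777777, 272.93333333333334)
```

>>> {"fn": "move_arm", "kwargs": {"moves": [0.1,0.08,0.04,0.5,0.05,0.2,0.16,0.04,1,0.05,0.3,0.25,0.04,1.5,0.05,0.31,0.3,0.04,1.5,0.05,0.31,0.34,0.04,1.5,0.05,0.31,0.38,0.04,1.5,0.05,0.31,0.42,0.04,1.5,0.05,0.31,0.46,0.04,1.5,0.05,0.31,0.5,0.04,1.5,0.05,0.31,0.54,0.04,1.5,0.05,0.31,0.58,0.04,1.5,0.05,0.31,0.62,0.04,1.5,0.05]}}

```text
clock: 1.1
tcp_pos: [0.3974, -0.149, 0.2746]
orientation: [-0.0, 0.642, 0.766, 0.0]
wrist_force: [1.2, 0.2, -0.4]
finger_gap: 0.05
grip_force: 0.0
```

Run:
```python
from h import *
import pickle
st=env.get_state();print(st["tcp_pos"],st["joint_pos"],st["finger_gap"])
s=pickle.load(open("scene.pkl","rb"))
for z in(.09,.1,.11,.12): print(z,proj(s,[.6,-.27,z]))
```

```text
[ 0.39735644 -0.14897717  0.27463156] [-5.48473775e-01  1.13938855e-02 -2.31044408e-01  1.32843352e+00
  1.72784794e-04  8.46374154e-01] 0.049961952504855085
0.09 [[186.30349268 254.17735276]]
0.1 [[185.60508261 251.69408866]]
0.11 [[184.89760224 249.17857427]]
0.12 [[184.18087374 246.63017723]]
```

>>> {"fn": "move_arm", "kwargs": {"moves": [0.03,0.04,0,0.12,0.05,0.05,0.08,0,0.24,0.05,0.06,0.12,0,0.36,0.05,0.06,0.16,0,0.48,0.05,0.05,0.2,0,0.6,0.05,0.04,0.24,0,0.72,0.05,0.02,0.28,0,0.84,0.05,0,0.32,0,0.96,0.05,0,0.36,0,1.08,0.05,0,0.4,0,1.2,0.05,0,0.41,0,1.32,0.05,0,0.41,0,1.4,0.05]}}

```text
clock: 2.1
tcp_pos: [0.3964, 0.2627, 0.2743]
orientation: [-0.0, -0.005, 1.0, 0.001]
wrist_force: [0.1, -0.2, -1.0]
finger_gap: 0.0502
grip_force: 0.0
```

```bash
cat > look.py <<'E'
from h import *
import pickle,sys
st=env.get_state();print(st["tcp_pos"].round(4) if hasattr(st["tcp_pos"],"round") else st["tcp_pos"],st["joint_pos"][0],st["joint_pos"][5])
c=cam(sys.argv[1]);pickle.dump(c,open(sys.argv[2]+".pkl","wb"));save(sys.argv[2],c,s=1.42)
print(c["camera_matrix"],ray(c,(280,210),sys.argv[1]=="wrist"))
E
python3 look.py wrist w1
```

```text
[0.3964 0.2627 0.2743] 0.41543683441454227 0.405242486174601
[[325.1922621    0.         275.76404804]
 [  0.         325.1922621  208.04742367]
 [  0.           0.           1.        ]] (array([0.31459938, 0.26301726, 0.40984612]), array([ 0.32084529,  0.01639909, -0.94698964]))
```

View pics/w1.png

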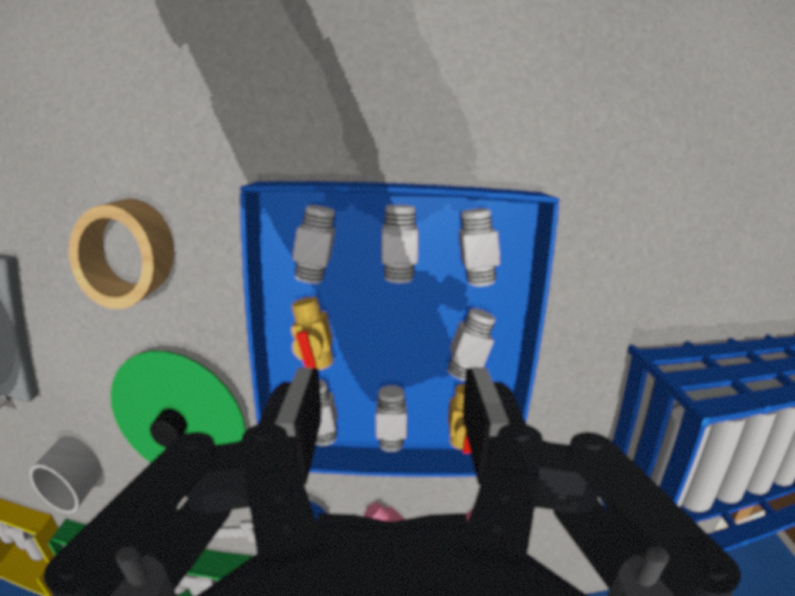

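The wrist view looks straight down the tray. The bodies are E at (400,244), D at (480,244), F at (315,244), C at (473,345) and A at (391,425). Nothing has moved.

Run:
```python
from h import *
import pickle
c=pickle.load(open("w1.pkl","rb"))
S=lambda u,v:(u/1.42-.2,v/1.42-.2)
for k,(a,b,e,f,g,h) in dict(E=(400,246,400,208,399,281),D=(480,247,477,212,484,283),F=(314,246,320,208,309,281),C=(473,345,482,316,462,374),A=(391,425,391,390,391,448)).items():
    P=at(c,S(a,b),.035,1);p=at(c,S(e,f),.02,1);q=at(c,S(g,h),.02,1)
    print(k,P[:2].round(4),"mid",((p+q)/2)[:2].round(4),"len",round(np.linalg.norm(p-q),3),"yaw",round(float(np.arctan2((q-p)[1],(q-p)[0])),3))
for uv in((248,187),(553,198)): print(at(c,S(*uv),.05,1)[:2])
```

```text
E [0.3957 0.2707] mid [0.3981 0.2705] len 0.065 yaw -0.0
D [0.3954 0.3379] mid [0.3996 0.3416] len 0.064 yaw 0.155
F [0.3959 0.1988] mid [0.3984 0.1964] len 0.066 yaw -0.18
C [0.4852 0.3378] mid [0.4928 0.3398] len 0.062 yaw -0.239
A [0.5715 0.2647] mid [0.5759 0.2647] len 0.071 yaw 0.008
[0.34360456 0.1484111 ]
[0.34960305 0.39399546]
```

>>> {"fn": "move_arm", "kwargs": {"moves": [0,0.008,-0.04,0,0.05,0,0.008,-0.08,0,0.05,0,0.008,-0.12,0,0.05,0,0.008,-0.16,0,0.05,0,0.008,-0.2,0,0.05,0,0.008,-0.23,0,0.05,0,0.008,-0.25,0,0.05,0,0.008,-0.257,0,0.05,0,0.008,-0.257,0,0.05,0,0.008,-0.257,0,0.02,0,0.008,-0.257,0,0.02,0,0.008,-0.257,0,0.02], "newtons": 60}}

```text
clock: 3.15
tcp_pos: [0.3986, 0.2676, 0.0195]
orientation: [0.001, 0.001, 1.0, 0.001]
wrist_force: [0.5, -0.2, -1.9]
finger_gap: 0.0289
grip_force: 59.2
```

>>> {"fn": "move_arm", "kwargs": {"moves": [0,0,0.04,0,0.02,0,0,0.08,0,0.02,0,-0.02,0.12,0,0.02,0.01,-0.05,0.15,0,0.02,0.02,-0.08,0.17,0,0.02,0.03,-0.115,0.19,0,0.02,0.04,-0.15,0.21,0,0.02,0.05,-0.19,0.22,0,0.02,0.06,-0.23,0.23,0,0.02,0.07,-0.27,0.24,0,0.02,0.08,-0.31,0.25,0,0.02,0.09,-0.35,0.25,0,0.02]}}

```text
clock: 4.15
tcp_pos: [0.4874, -0.0826, 0.2711]
orientation: [0.003, 0.0, 1.0, -0.001]
wrist_force: [1.3, 0.4, -1.2]
finger_gap: 0.0291
grip_force: 60.4
```

Run:
```python
from h import *
import pickle
c=pickle.load(open("top.pkl","rb"))
f=lambda u,v,z:at(c,(350+u/3.6-.4,215+v/3.6-.4),z)[:2].round(3)
print(f(178,232,.118),f(150,205,.105),f(205,262,.105))
print("floor edges",f(110,180,.088),f(298,190,.088),f(190,80,.088),"catches",[f(*p,.192) for p in((120,193),(273,65),(320,271))])
```

```text
[ 0.458 -0.265] [ 0.475 -0.25 ] [ 0.44  -0.286]
floor edges [ 0.492 -0.227] [ 0.492 -0.355] [ 0.565 -0.282] catches [array([ 0.476, -0.209]), array([ 0.56 , -0.304]), array([ 0.435, -0.33 ])]
```

>>> {"fn": "move_arm", "kwargs": {"moves": [0.003,-0.03,0,0.12,0.02,0.006,-0.07,0,0.24,0.02,0.01,-0.11,0,0.36,0.02,0.014,-0.15,0,0.48,0.02,0.018,-0.18,0,0.6,0.02,0.022,-0.205,0,0.72,0.02,0.022,-0.217,0,0.785,0.02,0.022,-0.217,0,0.785,0.02,0.022,-0.217,-0.04,0.785,0.02,0.022,-0.217,-0.08,0.785,0.02,0.022,-0.217,-0.11,0.785,0.02,0.022,-0.217,-0.122,0.785,0.02]}}

```text
clock: 5.15
tcp_pos: [0.506, -0.2945, 0.1417]
orientation: [-0.002, -0.382, 0.924, 0.003]
wrist_force: [-2.4, 3.0, -0.5]
finger_gap: 0.0289
grip_force: 60.5
```

>>> {"fn": "move_arm", "kwargs": {"moves": [0,0,0,0,0.02,0,0,0,0,0.045,0,0,0,0,0.045,0,0,0,0,0.045,0,0,0,0,0.045,0,0,0.03,0,0.045,0,0,0.07,0,0.045,0,0,0.11,0,0.045,-0.01,0.03,0.14,-0.1,0.045,-0.02,0.07,0.14,-0.2,0.045,-0.03,0.11,0.14,-0.3,0.045,-0.04,0.15,0.14,-0.4,0.045]}}

```text
clock: 6.15
tcp_pos: [0.4691, -0.147, 0.288]
orientation: [0.002, -0.188, 0.982, -0.002]
wrist_force: [0.9, 0.4, 0.4]
finger_gap: 0.045
grip_force: 0.0
```

```bash
cat > two.py <<'E'
from h import *
import sys
p=cam("top")["pixels"][:,:,::-1];s=cam("scene")["pixels"][:,:,::-1]
f=lambda im,x0,y0,x1,y1:cv2.resize(im[y0:y1,x0:x1],(396,432),interpolation=cv2.INTER_CUBIC)
cv2.imwrite("pics/"+sys.argv[1]+".png",np.hstack([f(p,350,205,460,325),f(s,115,165,225,285)]))
E
python3 two.py t1
```

```text
(no output)
```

View pics/t1.png

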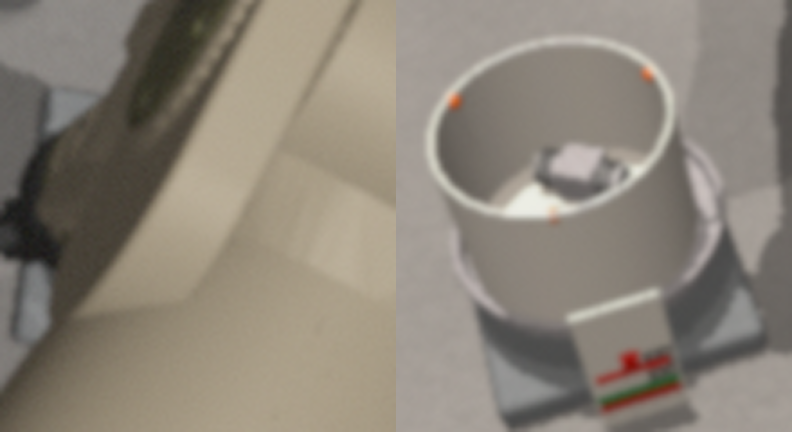

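Scene crop: the pointer dropped one step, from (628,354) to (630,361), and the packed union is still in place. Four more to go.

>>> {"fn": "move_arm", "kwargs": {"moves": [-0.005,0.04,0,-0.1,0.05,-0.01,0.08,0,-0.2,0.05,-0.015,0.12,0,-0.23,0.05,-0.02,0.16,0,-0.23,0.05,-0.025,0.2,0,-0.23,0.05,-0.03,0.24,0,-0.23,0.05,-0.035,0.28,0,-0.23,0.05,-0.04,0.32,0,-0.23,0.05,-0.045,0.36,0,-0.23,0.05,-0.055,0.4,0,-0.23,0.05,-0.065,0.44,0,-0.23,0.05,-0.071,0.475,0,-0.23,0.05]}}

```text
clock: 7.25
tcp_pos: [0.3975, 0.3301, 0.2872]
orientation: [0.002, -0.078, 0.997, 0.001]
wrist_force: [0.5, -0.1, 0.1]
finger_gap: 0.0498
grip_force: 0.0
```

```bash
cat > blobs.py <<'E'
from h import *
from scipy.spatial.transform import Rotation as Ro
st=env.get_state();R=Ro.from_quat(np.array(st["orientation"])[[1,2,3,0]]).as_matrix()
print("tcp",np.round(st["tcp_pos"],4),"u",round(float(np.arctan2(R[1,0],R[0,0])%np.pi),3))
c=cam("wrist");im=c["pixels"];h=cv2.cvtColor(im,cv2.COLOR_RGB2HSV)
m=((h[...,1]<90)&(h[...,2]>90)).astype(np.uint8)
n,l,s,ce=cv2.connectedComponentsWithStats(m)
for i in range(1,n):
    if 300<s[i,4]<4000:
        P=at(c,ce[i],.027,1)
        if .34<P[0]<.63 and .13<P[1]<.4:
            pts=np.array([at(c,(x,y),.027,1)[:2] for y,x in np.argwhere(l==i)]);w=np.linalg.svd(pts-pts.mean(0),full_matrices=False)
            d=w[2][0]*np.sign(w[2][0][0]);print(pts.mean(0).round(4),"u",round(float(np.arctan2(d[1],d[0])),3),s[i,4],ce[i].round())
E
python3 blobs.py
```

```text
tcp [0.3975 0.3301 0.2872] u 0.156
[0.3962 0.1957] u -0.214 1027 [170. 154.]
[0.3968 0.3395] u 0.157 1138 [282. 170.]
[0.4887 0.3386] u -0.259 949 [270. 237.]
[0.5651 0.192 ] u 0.046 777 [163. 269.]
```

>>> {"fn": "move_arm", "kwargs": {"moves": [0,0.008,-0.04,0,0.05,0,0.009,-0.08,0,0.05,0,0.009,-0.12,0,0.05,0,0.009,-0.16,0,0.05,0,0.009,-0.2,0,0.05,0,0.009,-0.235,0,0.05,0,0.009,-0.255,0,0.05,0,0.009,-0.268,0,0.05,0,0.009,-0.27,0,0.05,0,0.009,-0.27,0,0.05]}}

```text
clock: 8.13
tcp_pos: [0.3983, 0.3365, 0.0157]
orientation: [0.0, -0.077, 0.997, -0.0]
wrist_force: [0.3, 0.4, -0.6]
finger_gap: 0.05
grip_force: 0.0
```

>>> {"fn": "move_arm", "kwargs": {"moves": [0,0.003,0.001,0,0.05,0,0.003,0.001,0,0.02,0,0.003,0.001,0,0.02,0,0.003,0.001,0,0.02,0,0.003,0.04,0,0.02,0,0.003,0.08,0,0.02,0,-0.02,0.115,0,0.02,0.01,-0.05,0.145,0,0.02,0.015,-0.08,0.17,0,0.02,0.02,-0.115,0.19,0,0.02,0.03,-0.15,0.21,0,0.02,0.04,-0.19,0.22,0,0.02]}}

```text
clock: 9.13
tcp_pos: [0.4382, 0.1464, 0.2389]
orientation: [0.002, -0.078, 0.997, 0.0]
wrist_force: [1.0, 0.6, -2.1]
finger_gap: 0.0289
grip_force: 60.3
```

>>> {"fn": "move_arm", "kwargs": {"moves": [0.005,-0.04,0.02,0,0.02,0.01,-0.08,0.025,0.05,0.02,0.015,-0.12,0.025,0.1,0.02,0.02,-0.16,0.025,0.15,0.02,0.025,-0.2,0.025,0.2,0.02,0.03,-0.24,0.025,0.25,0.02,0.035,-0.28,0.025,0.3,0.02,0.04,-0.32,0.025,0.4,0.02,0.045,-0.36,0.025,0.5,0.02,0.05,-0.395,0.025,0.6,0.02,0.051,-0.42,0.025,0.63,0.02,0.051,-0.425,0.025,0.63,0.02]}}

```text
clock: 10.13
tcp_pos: [0.4883, -0.2821, 0.2601]
orientation: [-0.0, -0.381, 0.925, -0.001]
wrist_force: [0.5, 0.0, -2.5]
finger_gap: 0.0289
grip_force: 60.2
```

```bash
python3 look.py wrist w2
```

```text
[ 0.4883 -0.2821  0.2601] -0.6656462627363148 -1.4468864221018853
[[325.1922621    0.         275.76404804]
 [  0.         325.1922621  208.04742367]
 [  0.           0.           1.        ]] (array([ 0.42996839, -0.33780001,  0.39571579]), array([ 0.21931648,  0.23343345, -0.94731679]))
```

View pics/w2.png

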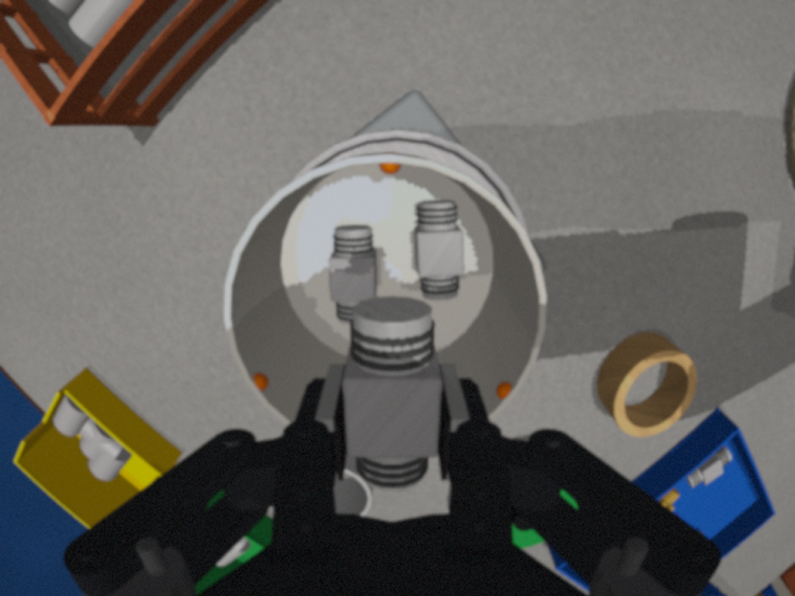

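The wrist view shows the two unions lying parallel on the tub floor, at (353,270) and (438,247). The orange catches are at (390,165), (260,382) and (505,391). I'll drop this union crosswise into the free pocket on the +x+y side, towards the bottom of the image.

>>> {"fn": "move_arm", "kwargs": {"moves": [0.005,0.005,0,-0.125,0.02,0.01,0.01,0,-0.25,0.02,0.02,0.02,0,-0.375,0.02,0.026,0.0275,0,-0.5,0.02,0.026,0.0275,0,-0.625,0.02,0.026,0.0275,0,-0.75,0.02,0.026,0.0275,0,-0.875,0.02,0.026,0.0275,0,-1,0.02,0.026,0.0275,0,-1.125,0.02,0.026,0.0275,0,-1.25,0.02,0.026,0.0275,0,-1.375,0.02,0.026,0.0275,0,-1.5,0.02]}}

```text
clock: 11.18
tcp_pos: [0.5141, -0.2485, 0.261]
orientation: [-0.0, 0.353, 0.936, 0.0]
wrist_force: [-0.1, -0.8, -1.6]
finger_gap: 0.0288
grip_force: 60.3
```

>>> {"fn": "move_arm", "kwargs": {"moves": [0,0,-0.03,-0.07,0.02,0,0,-0.07,-0.07,0.02,0,0,-0.1,-0.07,0.02,0,0,-0.118,-0.07,0.02,0,0,-0.122,-0.07,0.02,0,0,-0.122,-0.07,0.02]}}

```text
clock: 11.68
tcp_pos: [0.513, -0.2483, 0.1382]
orientation: [-0.002, 0.382, 0.924, 0.001]
wrist_force: [-4.0, 1.8, 3.3]
finger_gap: 0.0286
grip_force: 64.3
```

>>> {"fn": "move_arm", "kwargs": {"moves": [-0.003,-0.005,0.002,0,0.02,-0.003,-0.005,0.002,0,0.02,-0.003,-0.005,0.002,0,0.02]}}

```text
clock: 11.93
tcp_pos: [0.5121, -0.256, 0.1426]
orientation: [0.001, 0.383, 0.924, -0.0]
wrist_force: [-1.7, 0.2, 1.1]
finger_gap: 0.0288
grip_force: 63.2
```

>>> {"fn": "move_arm", "kwargs": {"moves": [0,0,0,0,0.038,0,0,0,0,0.038,0,0,0,0,0.038,0,0,0.03,0,0.038,0,0,0.07,0,0.04,0,0,0.11,0,0.045,-0.01,0.03,0.14,0.1,0.05,-0.02,0.07,0.14,0.2,0.05,-0.03,0.11,0.14,0.3,0.05,-0.04,0.15,0.14,0.4,0.05,-0.05,0.19,0.14,0.5,0.05,-0.06,0.23,0.14,0.6,0.05]}}

```text
clock: 12.93
tcp_pos: [0.4509, -0.0234, 0.2807]
orientation: [0.001, 0.091, 0.996, 0.0]
wrist_force: [0.8, 0.5, 0.1]
finger_gap: 0.0497
grip_force: 0.0
```

>>> {"fn": "move_arm", "kwargs": {"moves": [-0.01,0.04,0,0,0.05,-0.02,0.08,0,0,0.05,-0.03,0.12,0,0,0.05,-0.04,0.16,0,0,0.05,-0.05,0.2,0,0,0.05,-0.055,0.22,0,0,0.05,-0.055,0.22,0,0,0.05]}}

```text
clock: 13.52
tcp_pos: [0.3951, 0.1986, 0.2807]
orientation: [-0.0, 0.09, 0.996, 0.001]
wrist_force: [0.8, -0.1, -0.5]
finger_gap: 0.0501
grip_force: 0.0
```

```bash
python3 blobs.py
```

```text
tcp [0.3951 0.1986 0.2807] u 2.962
[0.3878 0.2007] u -0.141 882 [275. 165.]
[0.49   0.3392] u -0.243 922 [391. 222.]
[0.5653 0.1929] u 0.08 824 [292. 289.]
```

>>> {"fn": "move_arm", "kwargs": {"moves": [0.002,-0.002,-0.04,0,0.05,0.002,-0.002,-0.08,0,0.05,0.002,-0.002,-0.12,0,0.05,0.002,-0.002,-0.16,0,0.05,0.002,-0.002,-0.2,0,0.05,0.002,-0.002,-0.235,0,0.05,0.002,-0.002,-0.255,0,0.05,0.002,-0.002,-0.263,0,0.05,0.002,-0.002,-0.263,0,0.05,0.002,-0.002,-0.263,0,0.02,0.002,-0.002,-0.263,0,0.02,0.002,-0.002,-0.263,0,0.02]}}

```text
clock: 14.57
tcp_pos: [0.4005, 0.1931, 0.0194]
orientation: [0.002, 0.093, 0.996, 0.001]
wrist_force: [1.6, -0.8, 0.9]
finger_gap: 0.0286
grip_force: 59.3
```

>>> {"fn": "move_arm", "kwargs": {"moves": [0,0,0.04,0,0.02,0,0,0.08,0,0.02,0,0,0.12,0,0.02,0,-0.03,0.15,0,0.02,0.005,-0.06,0.18,0,0.02,0.01,-0.09,0.205,0,0.02,0.02,-0.125,0.225,0,0.02,0.03,-0.16,0.24,0,0.02,0.04,-0.2,0.25,0,0.02,0.05,-0.24,0.255,0,0.02,0.06,-0.28,0.255,0,0.02,0.07,-0.32,0.255,0,0.02]}}

```text
clock: 15.57
tcp_pos: [0.4686, -0.1294, 0.2746]
orientation: [0.002, 0.093, 0.996, -0.0]
wrist_force: [0.5, 1.0, -1.6]
finger_gap: 0.0282
grip_force: 62.5
```

>>> {"fn": "move_arm", "kwargs": {"moves": [0.005,-0.04,-0.005,0,0.02,0.01,-0.08,-0.01,0,0.02,0.016,-0.12,-0.014,0,0.02,0.02,-0.15,-0.014,0,0.02,0.02,-0.15,-0.014,0,0.02]}}

```text
clock: 15.98
tcp_pos: [0.4887, -0.283, 0.2584]
orientation: [0.001, 0.095, 0.995, -0.001]
wrist_force: [0.9, 0.2, -1.6]
finger_gap: 0.0286
grip_force: 62.5
```

```bash
python3 look.py wrist w3
```

```text
[ 0.4887 -0.283   0.2584] -0.666230308261925 -0.4751120386050977
[[325.1922621    0.         275.76404804]
 [  0.         325.1922621  208.04742367]
 [  0.           0.           1.        ]] (array([ 0.40815834, -0.2659167 ,  0.39377908]), array([ 0.31883905, -0.05190253, -0.9463867 ]))
```

View pics/w3.png

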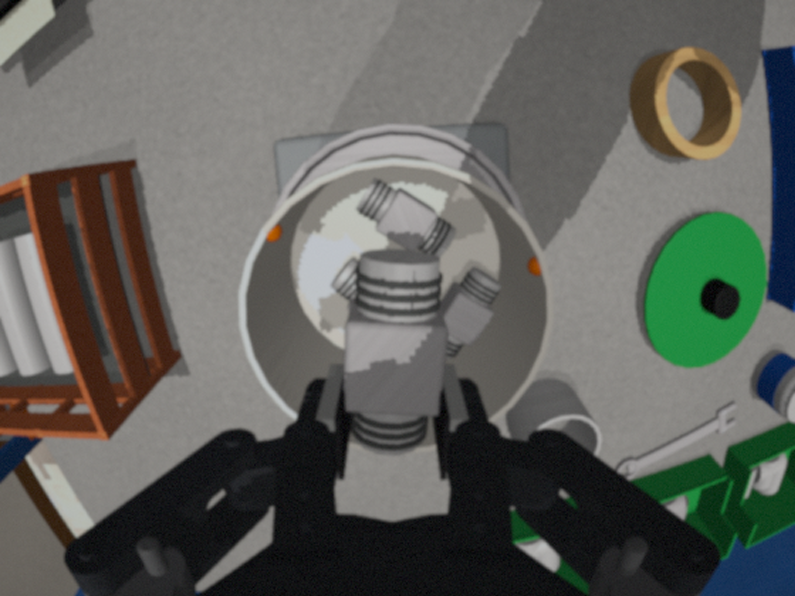

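The wrist view shows three unions flat on the tub floor: (407,217), (470,310) and one partly hidden at the stub (345,280). The lid is still at (705,290). This fourth one will bridge the first two, crosswise.

>>> {"fn": "move_arm", "kwargs": {"moves": [-0.005,-0.004,0,-0.12,0.02,-0.01,-0.007,0,-0.24,0.02,-0.01,-0.007,0,-0.36,0.02,-0.01,-0.007,0,-0.48,0.02,-0.01,-0.007,0,-0.605,0.02,-0.01,-0.007,-0.03,-0.605,0.02,-0.01,-0.007,-0.07,-0.605,0.02,-0.01,-0.007,-0.1,-0.605,0.02,-0.01,-0.007,-0.12,-0.605,0.02,-0.01,-0.007,-0.128,-0.605,0.02,-0.01,-0.007,-0.131,-0.605,0.02,-0.01,-0.007,-0.131,-0.605,0.02]}}

```text
clock: 17.03
tcp_pos: [0.4786, -0.2837, 0.1284]
orientation: [0.0, 0.385, 0.923, 0.0]
wrist_force: [0.2, 0.4, -1.8]
finger_gap: 0.0284
grip_force: 62.5
```

>>> {"fn": "move_arm", "kwargs": {"moves": [0,0,0,0,0.045,0,0,0,0,0.045,0,0,0,0,0.045,0,0,0.03,0,0.045,0,0,0.07,0,0.045,0,0,0.11,0,0.045,0,0.03,0.14,0.1,0.05,0,0.07,0.15,0.2,0.05,0,0.11,0.15,0.3,0.05,0,0.15,0.15,0.4,0.05,0,0.19,0.15,0.5,0.05,0,0.23,0.15,0.535,0.05]}}

```text
clock: 18.03
tcp_pos: [0.4785, -0.0528, 0.2791]
orientation: [0.001, 0.126, 0.992, -0.0]
wrist_force: [0.7, 0.3, 0.7]
finger_gap: 0.05
grip_force: 0.0
```

>>> {"fn": "move_arm", "kwargs": {"moves": [0,0.04,0,0,0.05,0,0.08,0,0,0.05,0,0.12,0,0,0.05,0,0.16,0,0,0.05,0.005,0.2,0,0,0.05,0.01,0.24,0,0,0.05,0.01,0.28,0,0,0.05,0.01,0.32,0,0,0.05,0.01,0.36,0,0,0.05,0.01,0.385,0,0,0.05,0.01,0.39,0,0,0.05,0.01,0.39,0,0,0.05]}}

```text
clock: 19.03
tcp_pos: [0.4883, 0.3375, 0.278]
orientation: [0.0, 0.126, 0.992, 0.0]
wrist_force: [-0.0, 1.6, -0.0]
finger_gap: 0.0502
grip_force: 0.0
```

```bash
python3 blobs.py
```

```text
tcp [0.4883 0.3375 0.278 ] u 2.889
[0.49   0.3387] u -0.296 1184 [276. 172.]
[0.5713 0.2652] u -0.031 1048 [238. 245.]
[0.5634 0.193 ] u -0.021 907 [186. 251.]
[0.6156 0.204 ] u -0.594 425 [206. 282.]
```

C is at (0.490, 0.339), u = -0.27, and it hasn't been moved. I'll pick it.

>>> {"fn": "move_arm", "kwargs": {"moves": [0.002,0.001,-0.04,-0.02,0.05,0.002,0.001,-0.08,-0.02,0.05,0.002,0.001,-0.12,-0.02,0.05,0.002,0.001,-0.16,-0.02,0.05,0.002,0.001,-0.2,-0.02,0.05,0.002,0.001,-0.235,-0.02,0.05,0.002,0.001,-0.253,-0.02,0.05,0.002,0.001,-0.261,-0.02,0.05,0.002,0.001,-0.261,-0.02,0.05,0.002,0.001,-0.261,-0.02,0.02,0.002,0.001,-0.261,-0.02,0.02,0.002,0.001,-0.261,-0.02,0.02]}}

```text
clock: 20.08
tcp_pos: [0.4922, 0.3372, 0.019]
orientation: [0.002, 0.138, 0.99, 0.001]
wrist_force: [0.4, -1.3, 3.5]
finger_gap: 0.0288
grip_force: 59.9
```

>>> {"fn": "move_arm", "kwargs": {"moves": [0,0,0.04,0,0.02,0,0,0.08,0,0.02,0,0,0.12,0,0.02,0,-0.03,0.15,0,0.02,0,-0.06,0.18,0,0.02,0,-0.09,0.205,0,0.02,0,-0.125,0.225,0,0.02,0,-0.16,0.24,0,0.02,0,-0.2,0.25,0,0.02,0,-0.24,0.255,0,0.02,0,-0.28,0.255,0,0.02,0,-0.32,0.255,0,0.02]}}

```text
clock: 21.08
tcp_pos: [0.4904, 0.0151, 0.2736]
orientation: [0.002, 0.137, 0.991, 0.0]
wrist_force: [0.9, -0.0, -2.7]
finger_gap: 0.0288
grip_force: 60.3
```

>>> {"fn": "move_arm", "kwargs": {"moves": [0,-0.04,-0.005,-0.1,0.02,0,-0.08,-0.01,-0.2,0.02,0,-0.12,-0.014,-0.3,0.02,0,-0.16,-0.014,-0.4,0.02,0,-0.2,-0.014,-0.5,0.02,0,-0.24,-0.014,-0.5,0.02,0,-0.27,-0.014,-0.5,0.02,0,-0.29,-0.014,-0.5,0.02,0,-0.29,-0.014,-0.5,0.02]}}

```text
clock: 21.83
tcp_pos: [0.4903, -0.2777, 0.2582]
orientation: [0.001, 0.38, 0.925, -0.001]
wrist_force: [0.6, 0.1, -1.2]
finger_gap: 0.029
grip_force: 60.3
```

```bash
python3 look.py wrist w4
```

```text
[ 0.4903 -0.2777  0.2582] -0.6571419828299788 0.12323548042743294
[[325.1922621    0.         275.76404804]
 [  0.         325.1922621  208.04742367]
 [  0.           0.           1.        ]] (array([ 0.4317264 , -0.21887888,  0.39343181]), array([ 0.23869531, -0.22026856, -0.94578344]))
```

View pics/w4.png

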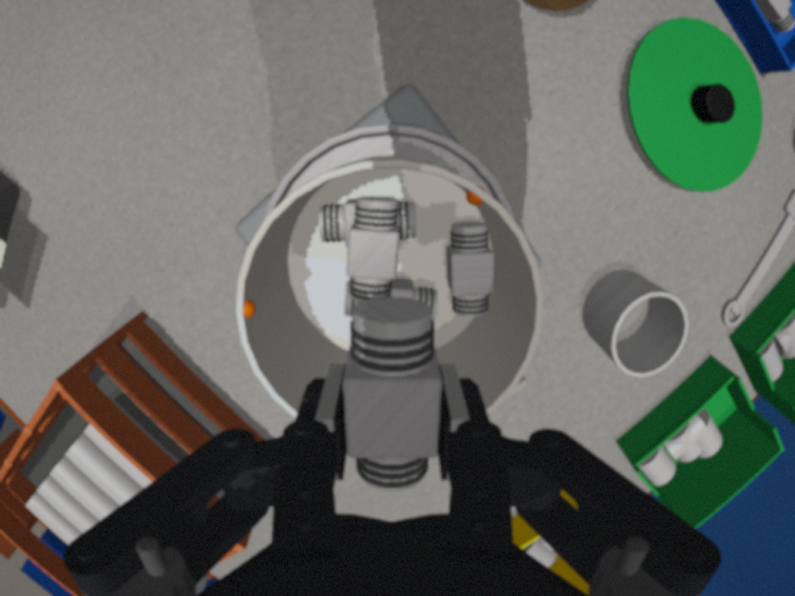

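Wrist view: the bridge is at (372,245) and the floor union at (470,268), with a gap between them around x = 425. I'll drop the fifth there, parallel to the bridge.

>>> {"fn": "move_arm", "kwargs": {"moves": [0.008,0.008,0,-0.02,0.02,0.016,0.015,0,-0.02,0.02,0.016,0.015,-0.04,-0.02,0.02,0.016,0.015,-0.08,-0.02,0.02,0.016,0.015,-0.108,-0.02,0.02,0.016,0.015,-0.12,-0.02,0.02,0.016,0.015,-0.12,-0.02,0.02,0.016,0.015,-0.12,-0.02,0.02]}}

```text
clock: 22.55
tcp_pos: [0.5066, -0.2567, 0.1378]
orientation: [-0.0, 0.386, 0.922, 0.0]
wrist_force: [-0.2, 0.2, -1.0]
finger_gap: 0.0287
grip_force: 61.4
```

>>> {"fn": "move_arm", "kwargs": {"moves": [0,0,0,0,0.042,0,0,0,0,0.042,0,0,0,0,0.042,0,0,0.03,0,0.042,0,0,0.07,0,0.042,0,0,0.11,0,0.042,-0.01,0.03,0.14,0,0.05,-0.02,0.05,0.14,0,0.05,-0.02,0.05,0.14,0,0.05]}}

```text
clock: 23.3
tcp_pos: [0.4862, -0.2061, 0.2821]
orientation: [0.003, 0.387, 0.922, 0.0]
wrist_force: [-0.3, -0.2, -1.0]
finger_gap: 0.05
grip_force: 0.0
```

Run:
```python
from h import *
import pickle
w=cam("wrist");s=cam("scene");pickle.dump(w,open("w5.pkl","wb"));pickle.dump(s,open("s5.pkl","wb"))
a=cv2.resize(w["pixels"][60:330,:,::-1],(600,289)) if 0 else w["pixels"][20:320,100:500,::-1]
b=cv2.resize(s["pixels"][165:285,115:225,::-1],(400,436),interpolation=cv2.INTER_CUBIC)
cv2.imwrite("pics/w5.png",np.hstack([np.pad(a,((0,136),(0,0),(0,0))),b]))
```

```text
(no output)
```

View pics/w5.png

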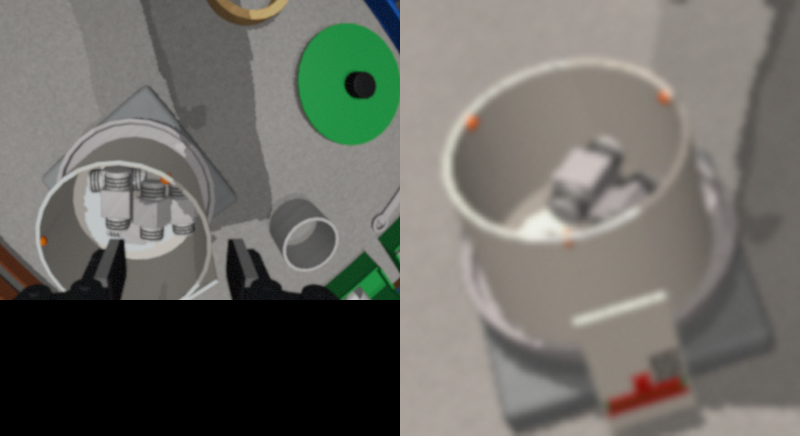

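The pile is low and stable, and the pointer bar is at the green band (640,385 in the right crop). The lid lies untouched. Next I'll hover over the lid and measure both.

>>> {"fn": "move_arm", "kwargs": {"moves": [0.015,0.035,0,0,0.06,0.03,0.07,0,0,0.06,0.045,0.105,0,0,0.06,0.06,0.14,0,0,0.06,0.075,0.175,0,0,0.06,0.09,0.21,0,0,0.06,0.103,0.231,0,0,0.06,0.103,0.231,0,0,0.06,0.103,0.231,0,0,0.06]}}

```text
clock: 24.15
tcp_pos: [0.59, 0.0234, 0.2762]
orientation: [-0.001, 0.387, 0.922, -0.0]
wrist_force: [0.9, 0.6, 0.0]
finger_gap: 0.0598
grip_force: 0.0
```

Run:
```python
from h import *
import pickle
from scipy.optimize import least_squares
print(env.get_state()["tcp_pos"])
w=cam("wrist");t=cam("top")
def hsv(c):return cv2.cvtColor(c["pixels"],cv2.COLOR_RGB2HSV)
def big(m):
    n,l,s,ce=cv2.connectedComponentsWithStats(m.astype(np.uint8));i=1+np.argmax(s[1:,4]);return l==i
def circ(P):
    f=lambda p:np.hypot(P[:,0]-p[0],P[:,1]-p[1])-p[2]
    r=least_squares(f,[*P.mean(0),.08],loss="soft_l1",f_scale=.001);return r.x.round(4),np.abs(r.fun).mean().round(4)
for c,fi,n in((w,1,"wrist"),(t,0,"top")):
    h=hsv(c);g=big((h[...,0]>45)&(h[...,0]<80)&(h[...,1]>130)&(h[...,2]>60))
    cs,_=cv2.findContours(g.astype(np.uint8),cv2.RETR_EXTERNAL,cv2.CHAIN_APPROX_NONE);k=max(cs,key=cv2.contourArea)[:,0]
    hull=cv2.convexHull(k)[:,0]
    print(n,"lid circle",circ(np.array([at(c,p,.020,fi)[:2] for p in hull])),len(hull))
    yy,xx=np.nonzero(cv2.fillPoly(np.zeros(g.shape,np.uint8),[hull],1)&(h[...,2]<50).astype(np.uint8))
    if len(xx): print(" knob px",np.median(xx),np.median(yy),len(xx),"at z.045",at(c,(np.median(xx),np.median(yy)),.045,fi)[:2])
cv2.imwrite("pics/w6.png",np.hstack([w["pixels"][:,:,::-1][:300,80:480],cv2.resize(t["pixels"][205:325,350:460,::-1],(396,432),interpolation=cv2.INTER_CUBIC)[:300]]) if 0 else np.hstack([cv2.resize(w["pixels"][:,:,::-1],(400,300)),cv2.resize(t["pixels"][215:315,340:470,::-1],(390,300),interpolation=cv2.INTER_CUBIC)]))
pickle.dump((w,t),open("w6.pkl","wb"))
```

```text
[0.5900424  0.02335118 0.27624958]
wrist lid circle (array([0.5891, 0.0273, 0.0826]), np.float64(0.0001)) 50
 knob px 278.0 172.0 742 at z.045 [0.58877004 0.0281208 ]
top lid circle (array([ 0.8794, -0.1549,  0.0537]), np.float64(0.0038)) 12
```

View pics/w6.png

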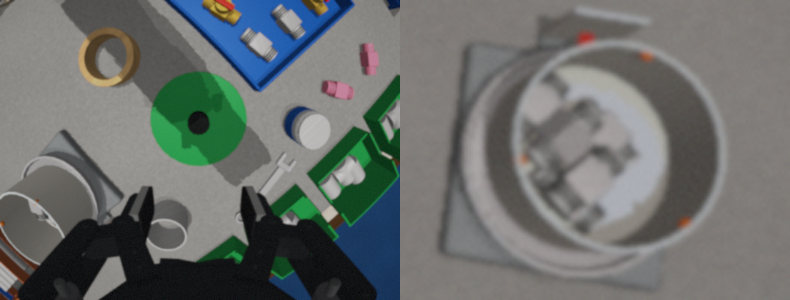

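Wrist image: the lid disc is at (199,118) with its black knob in the middle. In the top crop the rim spans x 513–725 and y 40–252, and all the unions lie low inside. I'll pin down the tub centre from several views.

Run:
```python
from h import *
import pickle
w,t=pickle.load(open("w6.pkl","rb"))
z=.163
q=[at(t,p,z) for p in((340+113/3,266),(340+325/3,266),(394+340-320,215+40/3),(414,215+252/3))]
print("top: y",(q[0][1]+q[1][1])/2,"x",(q[2][0]+q[3][0])/2,"dia",np.linalg.norm(q[0]-q[1]),np.linalg.norm(q[2]-q[3]))
S=lambda u,v:(u/1.42-.2,v/1.42-.2)
c=pickle.load(open("w2.pkl","rb"))
P=np.array([at(c,S(*p),.1855,1)[:2] for p in((390,166),(260,382),(505,391))])
A=2*(P[1:]-P[0]);b=(P[1:]**2).sum(1)-(P[0]**2).sum();o=np.linalg.solve(A,b);print("w2 catches",P,o,np.linalg.norm(P[0]-o))
for n,zz,cx in(("w2",.191,((225,302),(547,302),(388,153))),("w4",.170,((238,300),(541,300),(389,161))),("w3",.177,((240,300),(549,300),(394,160)))):
    c=pickle.load(open(n+".pkl","rb"));P=np.array([at(c,S(*p),zz,1)[:2] for p in cx])
    A=2*(P[1:]-P[0]);b=(P[1:]**2).sum(1)-(P[0]**2).sum();o=np.linalg.solve(A,b);print(n,o.round(4),np.linalg.norm(P[0]-o).round(4))
```

```text
top: y -0.2841113619052724 x 0.49345738340980627 dia 0.16083348483326657 0.1607276050579078
w2 catches [[ 0.43659702 -0.33285342]
 [ 0.56368539 -0.30491444]
 [ 0.47525342 -0.20837534]] [ 0.49199197 -0.28181484] 0.07532289350278541
w2 [ 0.4905 -0.2828] 0.0795
w4 [ 0.4934 -0.2825] 0.0813
w3 [ 0.4936 -0.2818] 0.0806
```

>>> {"fn": "move_arm", "kwargs": {"moves": [-0.001,0.004,-0.04,0,0.06,-0.001,0.004,-0.08,0,0.06,-0.001,0.004,-0.12,0,0.06,-0.001,0.004,-0.16,0,0.06,-0.001,0.004,-0.2,0,0.06,-0.001,0.004,-0.225,0,0.06,-0.001,0.004,-0.237,0,0.06,-0.001,0.004,-0.239,0,0.06,-0.001,0.004,-0.239,0,0.06]}}

```text
clock: 25.0
tcp_pos: [0.5875, 0.0253, 0.0379]
orientation: [-0.001, 0.389, 0.921, -0.0]
wrist_force: [0.2, 0.2, 0.1]
finger_gap: 0.0597
grip_force: 0.0
```

>>> {"fn": "move_arm", "kwargs": {"moves": [0.001,0.001,-0.003,0,0.06,0.001,0.001,-0.005,0,0.06,0.001,0.001,-0.005,0,0.025,0.001,0.001,-0.005,0,0.025,0.001,0.001,-0.005,0,0.025,0.001,0.001,-0.005,0,0.025,0.001,0.001,0.02,0,0.025,0.001,0.001,0.05,0,0.025,0.001,0.001,0.09,0,0.025,0.001,0.001,0.13,0,0.025,0.001,0.001,0.17,0,0.025,0.001,0.001,0.2,0,0.025], "newtons": 60}}

```text
clock: 26.0
tcp_pos: [0.5898, 0.0279, 0.2424]
orientation: [0.002, 0.387, 0.922, 0.001]
wrist_force: [1.2, -0.6, -0.4]
finger_gap: 0.0341
grip_force: 59.9
```

>>> {"fn": "move_arm", "kwargs": {"moves": [-0.005,-0.015,0.005,0,0.025,-0.015,-0.04,0.01,0,0.025,-0.025,-0.075,0.01,0,0.025,-0.035,-0.11,0.01,0,0.025,-0.045,-0.145,0.01,0,0.025,-0.055,-0.18,0.01,0,0.025,-0.065,-0.215,0.01,0,0.025,-0.075,-0.25,0.01,0,0.025,-0.085,-0.28,0.01,0,0.025,-0.092,-0.3,0.01,0,0.025,-0.097,-0.31,0.01,0,0.025,-0.097,-0.31,0.01,0,0.025]}}

```text
clock: 27.0
tcp_pos: [0.4914, -0.284, 0.2483]
orientation: [-0.0, 0.389, 0.921, -0.0]
wrist_force: [1.0, 0.7, -0.7]
finger_gap: 0.0344
grip_force: 59.9
```

Run:
```python
from h import *
import pickle
print(env.get_state()["tcp_pos"],env.get_state()["finger_gap"])
w=cam("wrist");s=cam("scene");pickle.dump((w,s),open("w7.pkl","wb"))
cv2.imwrite("pics/w7.png",np.hstack([w["pixels"][60:360,80:480,::-1],cv2.resize(s["pixels"][150:285,95:245,::-1],(400,360),interpolation=cv2.INTER_CUBIC)[:300]]))
h=cv2.cvtColor(w["pixels"],cv2.COLOR_RGB2HSV);g=((h[...,0]>45)&(h[...,0]<80)&(h[...,1]>130)&(h[...,2]>60)).astype(np.uint8)
n,l,st,ce=cv2.connectedComponentsWithStats(g);i=1+np.argmax(st[1:,4]);y,x=np.nonzero(l==i);hu=cv2.convexHull(np.c_[x,y])[:,0]
# upper (far-from-gripper) half of outline only, fit centre with radius .084
from scipy.optimize import least_squares
for z in (.232,.237):
    P=np.array([at(w,p,z,1)[:2] for p in hu]);P=P[hu[:,1]<np.median(hu[:,1])+30]
    r=least_squares(lambda p:np.hypot(*(P-p[:2]).T)-p[2],[.49,-.28,.084],loss="soft_l1",f_scale=.001);print(z,r.x.round(4),np.abs(r.fun).max())
```

```text
[ 0.49141432 -0.2840158   0.24834966] 0.03444960845922391
0.232 [ 0.492  -0.2842  0.0844] 0.0005084221577085074
0.237 [ 0.4901 -0.2823  0.0816] 0.0004913103494948168
```

View pics/w7.png

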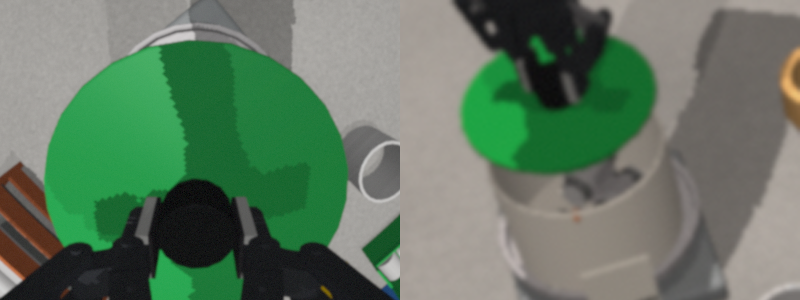

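Wrist view: the lid is held level, filling (195,170), and the fit puts its centre within 2 mm of the tub's. I'll lower it gently.

>>> {"fn": "move_arm", "kwargs": {"moves": [0,0.001,-0.015,0,0.025,0,0.001,-0.03,0,0.025,0,0.001,-0.042,0,0.025,0,0.001,-0.05,0,0.025,0,0.001,-0.055,0,0.025,0,0.001,-0.058,0,0.025,0,0.001,-0.06,0,0.025,0,0.001,-0.06,0,0.025], "newtons": 80}}

```text
clock: 27.77
tcp_pos: [0.4925, -0.2809, 0.1889]
orientation: [0.0, 0.387, 0.922, 0.0]
wrist_force: [-1.9, -0.2, 2.6]
finger_gap: 0.0338
grip_force: 80.9
```

>>> {"fn": "move_arm", "kwargs": {"moves": [0,0,-0.004,0,0.025,0,0,-0.008,0,0.025,0,0,-0.011,0,0.025,0,0,-0.013,0,0.025,0,0,-0.015,0,0.025,0,0,-0.015,0,0.025]}}

```text
clock: 28.27
tcp_pos: [0.4922, -0.2813, 0.1733]
orientation: [-0.0, 0.388, 0.922, 0.0]
wrist_force: [-2.6, 0.8, 3.1]
finger_gap: 0.0337
grip_force: 82.2
```

>>> {"fn": "move_arm", "kwargs": {"moves": [0,0,-0.002,0,0.025,0,0,-0.004,0,0.025,0,0,-0.005,0,0.025,0,0,-0.005,0,0.025]}}

```text
clock: 28.6
tcp_pos: [0.4922, -0.2813, 0.1684]
orientation: [-0.0, 0.388, 0.922, 0.0]
wrist_force: [-3.2, 1.5, 4.8]
finger_gap: 0.0339
grip_force: 82.2
```

>>> {"fn": "move_arm", "kwargs": {"moves": [0,0,-0.002,0,0.025,0,0,-0.004,0,0.025,0,0,-0.005,0,0.025,0,0,-0.005,0,0.025]}}

```text
clock: 28.93
tcp_pos: [0.4924, -0.2814, 0.1678]
orientation: [0.002, 0.387, 0.922, -0.001]
wrist_force: [-10.5, 5.9, 26.9]
finger_gap: 0.0339
grip_force: 85.1
```

>>> {"fn": "move_arm", "kwargs": {"moves": [0,0,0.003,0,0.025,0,0,0.006,0,0.025,0,0,0.006,0,0.06,0,0,0.006,0,0.06,0,0,0.01,0,0.06,0,0,0.03,0,0.06,0,0,0.06,0,0.06,0,0,0.09,0,0.06,0,0.03,0.09,0,0.06,0,0.07,0.09,0,0.06,0,0.11,0.09,0,0.06,0,0.15,0.09,0,0.06]}}

```text
clock: 29.93
tcp_pos: [0.4923, -0.1302, 0.2532]
orientation: [-0.0, 0.388, 0.922, 0.0]
wrist_force: [0.2, 0.4, 0.4]
finger_gap: 0.0597
grip_force: 0.0
```

>>> {"fn": "move_arm", "kwargs": {"moves": [0,0.04,0,0,0.06,0,0.08,0,0,0.06,0,0.12,0,0,0.06,0,0.12,0,0,0.06,0,0.12,0,0,0.06,0,0.12,0,0,0.06,0,0.12,0,0,0.06,0,0.12,0,0,0.06]}}

```text
clock: 30.6
tcp_pos: [0.4926, -0.0127, 0.2534]
orientation: [-0.0, 0.389, 0.921, -0.0]
wrist_force: [0.8, -0.1, 0.6]
finger_gap: 0.0598
grip_force: 0.0
```

Run:
```python
from h import *
s=cam("scene");t=cam("top")
f=lambda p,x0,y0,x1,y1:cv2.resize(p[y0:y1,x0:x1,::-1],(390,420),interpolation=cv2.INTER_CUBIC)
cv2.imwrite("pics/fin.png",np.hstack([f(s["pixels"],120,185,220,293),f(t["pixels"],350,215,450,323)]))
for z in(.1575,.1605): print(z,proj(s,[.4925,-.2825,z+.003]),proj(t,[.4925,-.2825,z]))
for c,n,fp in((s,"scene",.003),(t,"top",.0)):
    h=cv2.cvtColor(c["pixels"],cv2.COLOR_RGB2HSV);g=((h[...,0]>45)&(h[...,0]<80)&(h[...,1]>130)&(h[...,2]>60)).astype(np.uint8)
    N,l,st,ce=cv2.connectedComponentsWithStats(g);a=np.linspace(0,6.28,90)
    for i in range(1,N):
        if st[i,4]>500: print(n,st[i],ce[i].round(1))
    for lift in (0,.01):
        z=.1605+lift;ring=np.vstack([np.c_[.4925+.084*np.cos(a),-.2825+.084*np.sin(a),np.full(90,z+d)] for d in(0,.006)])
        q=proj(c,ring);print(n,"predicted bbox lift",lift,q.min(0).round(1),q.max(0).round(1))
```

```text
0.1575 [[161.16851725 206.98440509]] [[411.47942735 263.49452206]]
0.1605 [[160.91333052 206.15775331]] [[411.88592347 263.39231476]]
scene [ 126  180   69   52 2573] [160.2 206.1]
scene [ 306  222  205  129 7440] [408.5 283.6]
scene [ 234  310   84   80 2718] [281.5 348.6]
scene predicted bbox lift 0 [124.9 180.4] [196.2 234.4]
scene predicted bbox lift 0.01 [123.8 177.6] [195.6 231.7]
top [ 376  227   74   74 3987] [412.5 263.5]
top predicted bbox lift 0 [375.1 226.8] [449.9 301.1]
top predicted bbox lift 0.01 [376.1 226. ] [451.7 301.2]
```

View pics/fin.png

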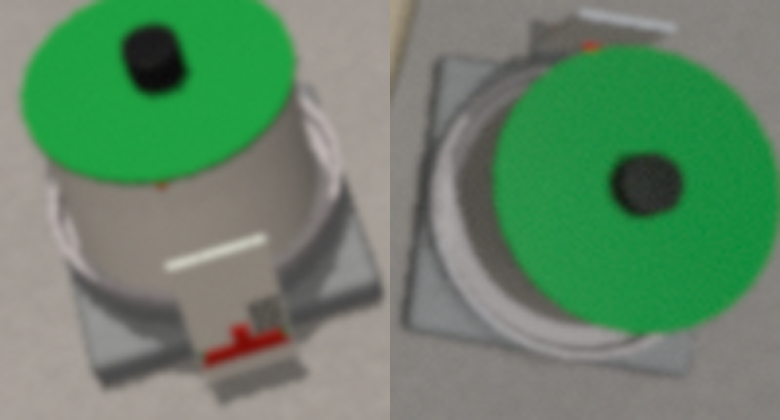

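Final crop: the lid looks seated, with the front catch spot just under the flange at (163,185) and the pointer at the band. I'll confirm by pressing the knob with closed fingers and reading the height.

>>> {"fn": "move_arm", "kwargs": {"moves": [0,-0.04,0,0,0,0,-0.08,0,0,0,0,-0.12,0,0,0,0,-0.16,0,0,0,0,-0.2,0,0,0,0,-0.24,0,0,0,0,-0.27,0,0,0,0,-0.27,-0.02,0,0,0,-0.27,-0.035,0,0,0,-0.27,-0.045,0,0,0,-0.27,-0.05,0,0,0,-0.27,-0.05,0,0]}}

```text
clock: 31.7
tcp_pos: [0.4917, -0.2811, 0.2026]
orientation: [-0.001, 0.388, 0.922, 0.0]
wrist_force: [-2.9, -0.6, 5.1]
finger_gap: 0.0001
grip_force: 2.6
```

>>> {"fn": "move_arm", "kwargs": {"moves": [0,0,-0.003,0,0,0,0,-0.006,0,0,0,0,-0.009,0,0,0,0,-0.011,0,0,0,0,-0.011,0,0]}}

```text
clock: 32.12
tcp_pos: [0.4926, -0.2813, 0.1928]
orientation: [0.0, 0.387, 0.922, -0.0]
wrist_force: [-1.2, 0.0, 4.1]
finger_gap: -0.0001
grip_force: 2.4
```

>>> {"fn": "move_arm", "kwargs": {"moves": [0,0,-0.001,0,0,0,0,-0.002,0,0,0,0,-0.003,0,0,0,0,-0.003,0,0]}}

```text
clock: 32.45
tcp_pos: [0.4926, -0.2813, 0.191]
orientation: [0.001, 0.387, 0.922, -0.0]
wrist_force: [-3.7, 0.5, 9.5]
finger_gap: 0.0
grip_force: 4.7
```

>>> {"fn": "move_arm", "kwargs": {"moves": [0,0,-0.001,0,0,0,0,-0.002,0,0,0,0,-0.002,0,0]}}

```text
clock: 32.7
tcp_pos: [0.4926, -0.2813, 0.1909]
orientation: [0.002, 0.387, 0.922, -0.0]
wrist_force: [-6.6, 2.6, 18.9]
finger_gap: 0.0
grip_force: 9.6
```

It stops firm at 0.191 m, exactly the home height. One last small push, then I'll retreat.

>>> {"fn": "move_arm", "kwargs": {"moves": [0,0,-0.001,0,0,0,0,-0.002,0,0,0,0,-0.002,0,0,0,0,0.004,0,0,0,0,0.012,0,0,0,0,0.02,0,0,0,0,0.04,0,0,0,0,0.07,0,0,0,0.03,0.09,0,0,0,0.07,0.09,0,0,0,0.11,0.09,0,0,0,0.15,0.09,0,0]}}

```text
clock: 33.7
tcp_pos: [0.4926, -0.13, 0.2778]
orientation: [0.0, 0.388, 0.922, 0.0]
wrist_force: [1.1, 0.3, 0.3]
finger_gap: 0.0002
grip_force: 0.0
```

>>> {"fn": "move_arm", "kwargs": {"moves": [0,0.04,0,0,0,0,0.08,0,0,0,0,0.12,0,0,0,0,0.12,0,0,0,0,0.12,0,0,0,0,0.12,0,0,0,0,0.12,0,0,0,0,0.12,0,0,0,0,0.12,0,0,0,0,0.12,0,0,0]}}

```text
clock: 34.53
tcp_pos: [0.4925, -0.0124, 0.2775]
orientation: [-0.0, 0.388, 0.921, 0.0]
wrist_force: [0.3, 0.4, -0.3]
finger_gap: -0.0001
grip_force: 0.0
```

Run:
```python
from h import *
s=cam("scene");t=cam("top")
cv2.imwrite("pics/fin2.png",np.hstack([cv2.resize(s["pixels"][255:285,160:205,::-1],(400,267),interpolation=cv2.INTER_CUBIC)[:260],cv2.resize(t["pixels"][130:330,125:433,::-1],(400,260))]))
```

```text
(no output)
```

View pics/fin2.png

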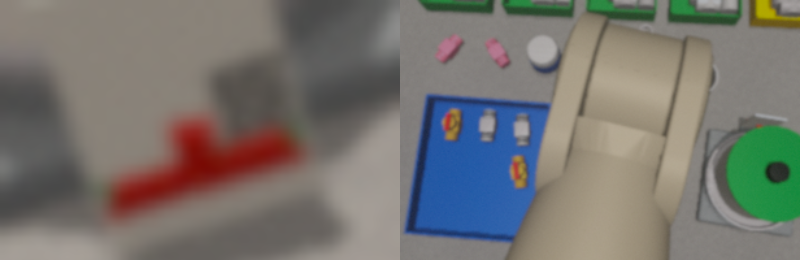

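I miscounted. Two unions remain in the tray at (487,125) and (521,128), so only four were added. With one packed, the tub holds five, and the pointer has dropped only about four steps, which agrees. I have to take the lid off again, add the sixth, and then close it. I'll re-grip the knob.

>>> {"fn": "move_arm", "kwargs": {"moves": [0,-0.04,0,0,0.06,0,-0.08,0,0,0.06,0,-0.12,0,0,0.06,0,-0.16,0,0,0.06,0,-0.2,0,0,0.06,0,-0.24,0,0,0.06,0,-0.27,0,0,0.06,0,-0.27,0,0,0.06,0,-0.27,-0.04,0,0.06,0,-0.27,-0.075,0,0.06,0,-0.27,-0.09,0,0.06,0,-0.27,-0.092,0,0.06]}}

```text
clock: 35.63
tcp_pos: [0.4901, -0.2794, 0.1814]
orientation: [-0.004, 0.388, 0.922, 0.001]
wrist_force: [-0.3, 0.3, 0.6]
finger_gap: 0.0598
grip_force: 0.0
```

>>> {"fn": "move_arm", "kwargs": {"moves": [0,0,0,0,0.025,0,0,0,0,0.025,0,0,0,0,0.025,0,0,0,0,0.025,0,0,0.003,0,0.025,0,0,0.006,0,0.025,0,0,0.009,0,0.025,0,0,0.009,0,0.025], "newtons": 80}}

```text
clock: 36.3
tcp_pos: [0.4928, -0.2817, 0.1957]
orientation: [0.001, 0.388, 0.922, -0.0]
wrist_force: [-0.1, -2.7, -1.6]
finger_gap: 0.0338
grip_force: 79.7
```

>>> {"fn": "move_arm", "kwargs": {"moves": [0,0,0.003,0,0.025,0,0,0.006,0,0.025,0,0,0.009,0,0.025,0,0,0.012,0,0.025,0,0,0.012,0,0.025]}}

```text
clock: 36.72
tcp_pos: [0.4925, -0.2813, 0.207]
orientation: [0.0, 0.388, 0.922, 0.0]
wrist_force: [-0.3, -2.4, -5.6]
finger_gap: 0.0332
grip_force: 80.0
```

Run:
```python
from h import *
s=cam("scene")["pixels"][150:285,110:220,::-1]
cv2.imwrite("pics/pull.png",cv2.resize(s,(440,540),interpolation=cv2.INTER_CUBIC))
h=cv2.cvtColor(s,cv2.COLOR_BGR2HSV);m=((h[...,0]<6)|(h[...,0]>174))&(h[...,1]>170)&(h[...,2]>90)
n,l,st,ce=cv2.connectedComponentsWithStats(m.astype(np.uint8));print(st[1:],ce[1:]+[110,150])
```

```text
[[ 69 115   4   4  13]
 [ 79 123   1   1   1]
 [ 75 124   1   1   1]] [[180.15384615 266.53846154]
 [189.         273.        ]
 [185.         274.        ]]
```

>>> {"fn": "move_arm", "kwargs": {"moves": [0,0,0.002,0.12,0.025,0,0,0.004,0.24,0.025,0,0,0.006,0.12,0.025,0,0,0.008,0,0.025,0,0,0.009,-0.12,0.025,0,0,0.01,-0.24,0.025,0,0,0.011,-0.12,0.025,0,0,0.012,0,0.025], "newtons": 110}}

```text
clock: 37.43
tcp_pos: [0.4922, -0.2806, 0.219]
orientation: [-0.0, 0.385, 0.923, 0.0]
wrist_force: [0.4, 1.1, -0.9]
finger_gap: 0.0328
grip_force: 110.7
```

```bash
cat > ptr.py <<'E'
from h import *
s=cam("scene")["pixels"][150:285,110:220,::-1]
h=cv2.cvtColor(s,cv2.COLOR_BGR2HSV);m=((h[...,0]<6)|(h[...,0]>174))&(h[...,1]>170)&(h[...,2]>90)
n,l,st,ce=cv2.connectedComponentsWithStats(m.astype(np.uint8));print(st[1:,4],ce[1:]+[110,150])
E
python3 ptr.py
```

```text
[27  4  1  1  2  2  1] [[183.33333333 270.74074074]
 [189.5        272.5       ]
 [174.         275.        ]
 [177.         274.        ]
 [181.5        275.        ]
 [184.5        274.        ]
 [179.         276.        ]]
```

The twist released the lid: the pull force fell to about 1 N and the pointer is back down. I'll lay the lid back at its old spot.

>>> {"fn": "move_arm", "kwargs": {"moves": [0,0,0.015,0,0.025,0,0,0.035,0,0.025,0.005,0.02,0.045,0,0.025,0.015,0.055,0.045,0,0.025,0.03,0.09,0.045,0,0.025,0.045,0.125,0.045,0,0.025,0.055,0.16,0.045,0,0.025,0.065,0.195,0.045,0,0.025,0.075,0.23,0.045,0,0.025,0.085,0.265,0.045,0,0.025,0.093,0.295,0.045,0,0.025,0.097,0.308,0.045,0,0.025], "newtons": 80}}

```text
clock: 38.48
tcp_pos: [0.5894, 0.0309, 0.2638]
orientation: [-0.0, 0.387, 0.922, 0.001]
wrist_force: [0.5, -0.1, -0.0]
finger_gap: 0.0329
grip_force: 110.7
```

>>> {"fn": "move_arm", "kwargs": {"moves": [0,0,-0.04,0,0.025,0,0,-0.08,0,0.025,0,0,-0.12,0,0.025,0,0,-0.16,0,0.025,0,0,-0.19,0,0.025,0,0,-0.21,0,0.025,0,0,-0.222,0,0.025,0,0,-0.222,0,0.025,0,0,-0.222,0,0.025]}}

```text
clock: 39.23
tcp_pos: [0.5887, 0.0265, 0.0412]
orientation: [-0.001, 0.388, 0.922, -0.0]
wrist_force: [0.8, -0.4, 0.1]
finger_gap: 0.0327
grip_force: 110.7
```

>>> {"fn": "move_arm", "kwargs": {"moves": [0,0,-0.002,0,0.025,0,0,-0.004,0,0.025,0,0,-0.006,0,0.025,0,0,-0.006,0,0.025]}}

```text
clock: 39.57
tcp_pos: [0.5898, 0.0267, 0.0362]
orientation: [0.001, 0.388, 0.922, 0.0]
wrist_force: [0.0, 0.2, -0.9]
finger_gap: 0.0328
grip_force: 110.7
```

>>> {"fn": "move_arm", "kwargs": {"moves": [0,0,-0.0015,0,0.025,0,0,-0.003,0,0.025,0,0,-0.003,0,0.025]}}

```text
clock: 39.82
tcp_pos: [0.5898, 0.0267, 0.036]
orientation: [0.001, 0.387, 0.922, 0.0]
wrist_force: [-6.9, 0.3, 19.1]
finger_gap: 0.0323
grip_force: 113.1
```

>>> {"fn": "move_arm", "kwargs": {"moves": [0,0,0.003,0,0.025,0,0,0.003,0,0.055,0,0,0.003,0,0.055,0,0,0.003,0,0.055,0,0,0.02,0,0.055,0,0,0.06,0,0.055,0,0,0.1,0.1,0.055,0,0,0.14,0.2,0.055,0,0,0.18,0.3,0.055,0,0.03,0.22,0.4,0.05,-0.005,0.07,0.24,0.5,0.05,-0.01,0.11,0.24,0.6,0.05]}}

```text
clock: 40.82
tcp_pos: [0.5827, 0.1282, 0.2766]
orientation: [0.004, 0.097, 0.995, 0.001]
wrist_force: [0.3, 1.1, -0.1]
finger_gap: 0.0501
grip_force: 0.0
```

>>> {"fn": "move_arm", "kwargs": {"moves": [-0.002,0.04,0,0.1,0.05,-0.004,0.08,0,0.2,0.05,-0.006,0.115,0,0.2,0.05,-0.006,0.128,0,0.2,0.05,-0.006,0.128,0,0.2,0.05,-0.006,0.128,0,0.2,0.05]}}

```text
clock: 41.32
tcp_pos: [0.5742, 0.2569, 0.2709]
orientation: [-0.001, -0.003, 1.0, -0.0]
wrist_force: [-0.1, 0.3, -0.0]
finger_gap: 0.0499
grip_force: 0.0
```

```bash
python3 blobs.py
```

```text
tcp [0.5742 0.2569 0.2709] u 0.006
[0.5675 0.1923] u 0.102 1134 [221. 167.]
[0.5794 0.2647] u 0.004 906 [282. 177.]
```

>>> {"fn": "move_arm", "kwargs": {"moves": [0,0.008,-0.04,0,0.05,0,0.008,-0.08,0,0.05,0,0.008,-0.12,0,0.05,0,0.008,-0.16,0,0.05,0,0.008,-0.2,0,0.05,0,0.008,-0.23,0,0.05,0,0.008,-0.246,0,0.05,0,0.008,-0.253,0,0.05,0,0.008,-0.253,0,0.05,0,0.008,-0.253,0,0.02,0,0.008,-0.253,0,0.02,0,0.008,-0.253,0,0.02], "newtons": 60}}

```text
clock: 42.37
tcp_pos: [0.576, 0.2646, 0.0208]
orientation: [0.002, -0.002, 1.0, 0.001]
wrist_force: [0.5, 0.6, -1.7]
finger_gap: 0.0291
grip_force: 59.7
```

>>> {"fn": "move_arm", "kwargs": {"moves": [0,0,0.04,0,0.02,0,0,0.08,0,0.02,0,0,0.12,0,0.02,0,-0.03,0.15,0,0.02,-0.005,-0.06,0.18,0,0.02,-0.01,-0.09,0.205,0,0.02,-0.015,-0.125,0.225,0,0.02,-0.02,-0.16,0.24,0,0.02,-0.025,-0.2,0.25,0,0.02,-0.03,-0.24,0.255,0,0.02,-0.035,-0.28,0.255,0,0.02,-0.04,-0.32,0.255,0,0.02]}}

```text
clock: 43.37
tcp_pos: [0.5342, -0.0571, 0.2757]
orientation: [0.002, -0.002, 1.0, -0.0]
wrist_force: [1.1, -1.6, -1.7]
finger_gap: 0.0292
grip_force: 60.1
```

Run:
```python
from h import *
import pickle
w,t=pickle.load(open("w6.pkl","rb"))
print("floor view, rows +x top, cols +y left; brightness/10, z=.060 (5 unions: floor .060)")
for dx in np.arange(.07,-.075,-.01):
    r=[]
    for dy in np.arange(.07,-.075,-.01):
        u,v=proj(t,[.4925+dx,-.2825+dy,.060])[0];p=t["pixels"][int(round(v)),int(round(u))].mean() if np.hypot(dx,dy)<.077 else 0
        r.append("%2d"%(p/10))
    print("%5.2f"%dx," ".join(r))
```

```text
floor view, rows +x top, cols +y left; brightness/10, z=.060 (5 unions: floor .060)
 0.07  0  0  0  0 13 13 16 16 16 16 13  0  0  0  0
 0.06  0  0  0 14 10 10 12 17 17 16 17 16  0  0  0
 0.05  0  0 10 16 15 13 14 15 14 17 17 17 16  0  0
 0.04  0  7 15 16 16 14 11  8 11 14 17 17 17 15  0
 0.03  7  7 14 15 13  9 10 13 12 13 15 17 17 17 11
 0.02  7  8 12  8  9  9 13 14 13 15 15 15 17 17 15
 0.01  7  9 13  8  9 13 14 14 12 12 15 12 16 17 16
 0.00  7  8 13 13 12 11 14 12 12 10 10 11 16 17 16
-0.01  7  7 14 13 12  8 10 14 15 15 10 15 17 17 15
-0.02  7  7 14 10 10  7 15 16 16 15 17 17 17 17 12
-0.03  8  8 10 14  7  8 11 16 16 16 17 17 17 13  8
-0.04  0  8  8 13 11 13 10 10 12 16 17 17 13 12  0
-0.05  0  0  8  8 15 12 12 13 11 15 16 14 12  0  0
-0.06  0  0  0  8  8 14 13  8 13 13 13 13  0  0  0
-0.07  0  0  0  0  9  8 12 15 14 13 10  0  0  0  0
```

>>> {"fn": "move_arm", "kwargs": {"moves": [-0.006,-0.04,0,0,0.02,-0.012,-0.08,0,0,0.02,-0.018,-0.12,0,0,0.02,-0.024,-0.16,0,0,0.02,-0.03,-0.2,0,0,0.02,-0.036,-0.235,0,0,0.02,-0.041,-0.255,0,0,0.02,-0.042,-0.26,0,0,0.02,-0.042,-0.26,-0.03,0,0.02,-0.042,-0.26,-0.06,0,0.02,-0.042,-0.26,-0.08,0,0.02,-0.042,-0.26,-0.08,0,0.02]}}

```text
clock: 44.37
tcp_pos: [0.4903, -0.313, 0.1897]
orientation: [-0.003, -0.002, 1.0, 0.003]
wrist_force: [-1.0, 0.5, -3.1]
finger_gap: 0.0289
grip_force: 60.0
```

>>> {"fn": "move_arm", "kwargs": {"moves": [0.002,-0.004,-0.015,0,0.02,0.002,-0.004,-0.03,0,0.02,0.002,-0.004,-0.045,0,0.02,0.002,-0.004,-0.055,0,0.02,0.002,-0.004,-0.058,0,0.02,0.002,-0.004,-0.058,0,0.02]}}

```text
clock: 44.87
tcp_pos: [0.4945, -0.3191, 0.1361]
orientation: [-0.0, -0.002, 1.0, 0.0]
wrist_force: [0.4, -0.1, -1.8]
finger_gap: 0.0288
grip_force: 60.2
```

Clear of everything, so I'll release, lift and move to the lid.

>>> {"fn": "move_arm", "kwargs": {"moves": [0,0,0,0,0.038,0,0,0,0,0.038,0,0,0,0,0.038,0,0,0.01,0,0.038,0,0,0.03,0,0.038,0,0,0.07,0,0.04,0,0,0.11,0,0.045,0,0.01,0.145,0,0.05,0,0.05,0.145,0,0.06,0,0.06,0.145,0,0.06,0,0.06,0.145,0,0.06,0,0.06,0.145,0,0.06]}}

```text
clock: 45.87
tcp_pos: [0.4945, -0.2592, 0.2816]
orientation: [0.0, -0.003, 1.0, -0.001]
wrist_force: [0.6, -0.4, -0.5]
finger_gap: 0.0601
grip_force: 0.0
```

>>> {"fn": "move_arm", "kwargs": {"moves": [0.015,0.035,0,0,0.06,0.03,0.07,0,0,0.06,0.045,0.105,0,0,0.06,0.06,0.14,0,0,0.06,0.075,0.175,0,0,0.06,0.085,0.21,0,0,0.06,0.095,0.245,0,0,0.06,0.095,0.28,0,0,0.06,0.095,0.285,0,0,0.06,0.095,0.285,0,0,0.06]}}

```text
clock: 46.7
tcp_pos: [0.5895, 0.0269, 0.2799]
orientation: [-0.001, -0.004, 1.0, -0.0]
wrist_force: [0.6, 0.6, -0.2]
finger_gap: 0.0602
grip_force: 0.0
```

```bash
python3 ptr.py
python3 - <<'E'
from h import *
import pickle
from scipy.optimize import least_squares
print(env.get_state()["tcp_pos"])
w=cam("wrist");t=cam("top");s=cam("scene");pickle.dump((w,t,s),open("w8.pkl","wb"))
h=cv2.cvtColor(w["pixels"],cv2.COLOR_RGB2HSV);g=((h[...,0]>45)&(h[...,0]<80)&(h[...,1]>130)&(h[...,2]>60)).astype(np.uint8)
n,l,st,ce=cv2.connectedComponentsWithStats(g)
i=1+np.argmax(st[1:,4]);y,x=np.nonzero(l==i);hu=cv2.convexHull(np.c_[x,y])[:,0];P=np.array([at(w,p,.02,1)[:2] for p in hu])
r=least_squares(lambda p:np.hypot(*(P-p[:2]).T)-p[2],[.59,.03,.084],loss="soft_l1",f_scale=.001);print("lid",r.x.round(4),np.abs(r.fun).max())
for dx in np.arange(.07,-.075,-.01):
    r=[]
    for dy in np.arange(.07,-.075,-.01):
        u,v=proj(t,[.4925+dx,-.2825+dy,.053])[0];p=t["pixels"][int(round(v)),int(round(u))].mean() if np.hypot(dx,dy)<.077 else 0
        r.append("%2d"%(p/10))
    print("%5.2f"%dx," ".join(r))
# pointer columns
print(s["pixels"][264:280,176:190].astype(int).tolist() if 0 else [[("R" if a[0]>1.6*max(a[1],a[2]) else "G" if a[1]>1.25*a[0] else ".") for a in row] for row in []])
for v in range(262,280): print(v,"".join("R" if a[0]>1.8*max(a[1],a[2]) else "G" if a[1]>1.2*max(a[0],a[2]) else "." for a in s["pixels"][v,168:200].astype(int)))
E
```

```text
[41] [[182.68292683 273.53658537]]
[0.5895326  0.02540776 0.27999794]
lid [0.5896 0.0278 0.0825] 0.000351863852519535
 0.07  0  0  0  0 14 15 16 16 16 15 11  0  0  0  0
 0.06  0  0  0 14  9 13 17 17 17 16 16 14  0  0  0
 0.05  0  0 10 15 15 10 16 16 17 17 17 16 15  0  0
 0.04  0  7 16 16 16 13  8 11 13 15 17 17 17 14  0
 0.03  7  8 15 16 12 11 12 12 11 15 16 16 14 12  8
 0.02  7  9 11 11 11 11 14 13 15 16 15 13 11  8 11
 0.01  7 10 12  8 11 13 13 12 12 14 14  8 12 12 12
 0.00  7  9 12 10 11 12 13 11 10  9 12 11 12 12 12
-0.01  7  8 13 12 11  9 11 15 15 14  9 11 12 12 13
-0.02  7  7 15 10 11  7 13 16 16 15 15 10 11 12 12
-0.03  7  8 12 13  8  6 11 16 16 15 17  9 10 10  7
-0.04  0  8  8 15  9 13 10  9 14 16 17 16 12 11  0
-0.05  0  0  8  9 16 11 12 14 11 12 16 14 12  0  0
-0.06  0  0  0  8 10 15 11  8 10 13 13 12  0  0  0
-0.07  0  0  0  0  8  9 14 15 14 13 10  0  0  0  0
[]
262 ................................
263 ................................
264 ................................
265 ................................
266 ................................
267 ................................
268 ................................
269 ................................
270 ............RRRR................
271 ............RRRRR....RRRR.......
272 ............RRRRRRRRRRRRR.......
273 ............RRRRRRRRRRRR........
274 ............RRRRRRRRR...........
275 .........RRRRRRRRR..............
276 ......RRRRRRRR..................
277 .....RRRRRR.....................
278 .....RRR........................
279 ................................
```

>>> {"fn": "move_arm", "kwargs": {"moves": [0,0.002,-0.04,0,0.06,0,0.002,-0.08,0,0.06,0,0.002,-0.12,0,0.06,0,0.002,-0.16,0,0.06,0,0.002,-0.2,0,0.06,0,0.002,-0.225,0,0.06,0,0.002,-0.24,0,0.06,0,0.002,-0.245,0,0.06,0,0.002,-0.245,0,0.06,0,0.002,-0.245,0,0.025,0,0.002,-0.245,0,0.025,0,0.002,-0.245,0,0.025], "newtons": 80}}

```text
clock: 47.9
tcp_pos: [0.591, 0.027, 0.038]
orientation: [0.002, -0.002, 1.0, -0.0]
wrist_force: [0.2, -0.3, -0.6]
finger_gap: 0.0335
grip_force: 79.5
```

>>> {"fn": "move_arm", "kwargs": {"moves": [0,0,0,0,0.025,0,0,0.02,0,0.025,0,0,0.06,0,0.025,0,0,0.1,0,0.025,0,0,0.14,0,0.025,0,0,0.18,0,0.025,0,0,0.21,0,0.025,-0.005,-0.02,0.215,0,0.025,-0.015,-0.05,0.215,0,0.025,-0.025,-0.085,0.215,0,0.025,-0.035,-0.12,0.215,0,0.025,-0.045,-0.155,0.215,0,0.025]}}

```text
clock: 48.9
tcp_pos: [0.544, -0.1284, 0.2516]
orientation: [0.001, -0.003, 1.0, -0.0]
wrist_force: [1.1, -0.3, -1.8]
finger_gap: 0.0336
grip_force: 79.7
```

>>> {"fn": "move_arm", "kwargs": {"moves": [-0.01,-0.035,0,0,0.025,-0.02,-0.07,0,0,0.025,-0.03,-0.105,0,0,0.025,-0.04,-0.13,0,0,0.025,-0.048,-0.148,0,0,0.025,-0.05,-0.153,0,0,0.025,-0.05,-0.153,0,0,0.025,-0.05,-0.153,0,0,0.025]}}

```text
clock: 49.57
tcp_pos: [0.4945, -0.28, 0.251]
orientation: [0.0, -0.002, 1.0, 0.0]
wrist_force: [-0.6, 0.1, -0.2]
finger_gap: 0.0337
grip_force: 79.8
```

```bash
cat > lidc.py <<'E'
from h import *
from scipy.optimize import least_squares
st=env.get_state();print(st["tcp_pos"],st["finger_gap"])
w=cam("wrist");h=cv2.cvtColor(w["pixels"],cv2.COLOR_RGB2HSV);g=((h[...,0]>45)&(h[...,0]<80)&(h[...,1]>130)&(h[...,2]>60)).astype(np.uint8)
n,l,s,ce=cv2.connectedComponentsWithStats(g);i=1+np.argmax(s[1:,4]);y,x=np.nonzero(l==i);hu=cv2.convexHull(np.c_[x,y])[:,0]
z=st["tcp_pos"][2]-.034+.019
P=np.array([at(w,p,z,1)[:2] for p in hu]);P=P[hu[:,1]<np.median(hu[:,1])+30]
r=least_squares(lambda p:np.hypot(*(P-p[:2]).T)-p[2],[.49,-.28,.084],loss="soft_l1",f_scale=.001);print(z,r.x.round(4),np.abs(r.fun).max())
E
python3 lidc.py
```

```text
[ 0.49449227 -0.2800051   0.25100288] 0.03369326505523758
0.2360028812909672 [ 0.4919 -0.2789  0.082 ] 0.0003631364628037814
```

Run:
```python
from h import *
import pickle
for n,zz in(("w6",.1645),("w8",.1575)):
    t=pickle.load(open(n+".pkl","rb"))[1];p=t["pixels"].astype(int)
    m=(p[...,0]>1.5*p[...,1])&(p[...,0]>1.9*p[...,2])&(p[...,0]>110);m[:215]=0;m[315:]=0;m[:,:370]=0;m[:,455:]=0
    N,l,s,ce=cv2.connectedComponentsWithStats(m.astype(np.uint8))
    for i in range(1,N): print(n,s[i,4],ce[i].round(1),at(t,ce[i],zz)[:2].round(4))
```

```text
w6 14 [401.5 227.1] [ 0.575  -0.2585]
w6 5 [421.8 233.6] [ 0.5621 -0.3052]
w6 5 [434.2 288.6] [ 0.4384 -0.3304]
w8 15 [400.7 227.6] [ 0.5749 -0.2587]
w8 2 [417.5 234. ] [ 0.5618 -0.2976]
w8 5 [433.8 287.4] [ 0.4413 -0.3321]
```

The tub only turned slightly and its centre is unchanged. I'll lower the lid with a 3 mm correction in -y.

>>> {"fn": "move_arm", "kwargs": {"moves": [0,-0.003,-0.015,0,0.025,0,-0.003,-0.03,0,0.025,0,-0.003,-0.042,0,0.025,0,-0.003,-0.05,0,0.025,0,-0.003,-0.055,0,0.025,0,-0.003,-0.058,0,0.025,0,-0.003,-0.062,0,0.025,0,-0.003,-0.062,0,0.025]}}

```text
clock: 50.28
tcp_pos: [0.4943, -0.2828, 0.1885]
orientation: [-0.0, -0.002, 1.0, 0.0]
wrist_force: [-2.4, 2.4, 1.9]
finger_gap: 0.0336
grip_force: 79.8
```

>>> {"fn": "move_arm", "kwargs": {"moves": [0,0,-0.004,0,0.025,0,0,-0.008,0,0.025,0,0,-0.011,0,0.025,0,0,-0.013,0,0.025,0,0,-0.014,0,0.025,0,0,-0.014,0,0.025]}}

```text
clock: 50.78
tcp_pos: [0.4949, -0.2829, 0.1796]
orientation: [0.002, -0.003, 1.0, -0.001]
wrist_force: [-9.6, 11.5, 24.3]
finger_gap: 0.0335
grip_force: 84.0
```

>>> {"fn": "move_arm", "kwargs": {"moves": [0,0,0.005,0,0.025,-0.0025,0.0015,0.005,0,0.025,-0.0025,0.0015,0.003,0,0.025,-0.0025,0.0015,0.001,0,0.025,-0.0025,0.0015,0,0,0.025,-0.0025,0.0015,0,0,0.025]}}

```text
clock: 51.28
tcp_pos: [0.4932, -0.2822, 0.1802]
orientation: [0.003, -0.002, 1.0, -0.002]
wrist_force: [-6.9, 11.1, 27.5]
finger_gap: 0.0332
grip_force: 84.7
```

>>> {"fn": "move_arm", "kwargs": {"moves": [0,0,0.006,0,0.025,-0.001,0.002,0.012,0,0.025,-0.001,0.003,0.016,0,0.025,-0.001,0.003,0.016,0,0.025,-0.001,0.003,0.016,0,0.025]}}

```text
clock: 51.7
tcp_pos: [0.4915, -0.2797, 0.1908]
orientation: [0.001, -0.002, 1.0, -0.001]
wrist_force: [1.9, -1.1, 0.6]
finger_gap: 0.0333
grip_force: 81.2
```

```bash
python3 lidc.py
python3 - <<'E'
from h import *
s=cam("scene");p=s["pixels"]
h=cv2.cvtColor(p,cv2.COLOR_RGB2HSV);g=((h[...,0]>45)&(h[...,0]<80)&(h[...,1]>130)&(h[...,2]>60)).astype(np.uint8);g[:,230:]=0
N,l,st,ce=cv2.connectedComponentsWithStats(g);print([(st[i],ce[i].round(1)) for i in range(1,N) if st[i,4]>300])
E
```

```text
[ 0.4915484  -0.27967078  0.19084793] 0.03334774781942923
0.1758479268584604 [ 0.489  -0.2794  0.0819] 0.0005674336953398196
[(array([ 126,  182,   70,   48, 1982], dtype=int32), array([161.5, 209.2]))]
```

>>> {"fn": "move_arm", "kwargs": {"moves": [0.001,-0.001,-0.004,0,0.025,0.001,-0.001,-0.008,0,0.025,0.001,-0.001,-0.011,0,0.025,0.001,-0.001,-0.014,0,0.025,0.001,-0.001,-0.016,0,0.025,0.001,-0.001,-0.016,0,0.025]}}

```text
clock: 52.3
tcp_pos: [0.4917, -0.2796, 0.1738]
orientation: [-0.0, -0.002, 1.0, 0.001]
wrist_force: [1.7, -1.3, 2.3]
finger_gap: 0.0334
grip_force: 81.1
```

>>> {"fn": "move_arm", "kwargs": {"moves": [0,0,-0.002,0,0.025,0,0,-0.004,0,0.025,0,0,-0.005,0,0.025,0,0,-0.005,0,0.025]}}

```text
clock: 52.63
tcp_pos: [0.4919, -0.2797, 0.1706]
orientation: [0.0, -0.002, 1.0, 0.0]
wrist_force: [-0.2, 1.1, 10.0]
finger_gap: 0.033
grip_force: 81.9
```

>>> {"fn": "move_arm", "kwargs": {"moves": [0,0,-0.002,0,0.025,0,0,-0.004,0,0.025,0,0,-0.005,0,0.025,0,0,-0.005,0,0.025]}}

```text
clock: 52.97
tcp_pos: [0.492, -0.2798, 0.1701]
orientation: [0.002, -0.002, 1.0, -0.001]
wrist_force: [-7.6, 5.0, 34.3]
finger_gap: 0.0332
grip_force: 84.5
```

It is firm at 0.170, the home height. I'll release, then check with closed fingers on the knob.

>>> {"fn": "move_arm", "kwargs": {"moves": [0,0,0.004,0,0.025,0,0,0.008,0,0.025,0,0,0.008,0,0.06,0,0,0.008,0,0.06,0,0,0.012,0,0.06,0,0,0.03,0,0.06,0,0,0.06,0,0.06,0,0,0.07,0,0.03,0,0,0.07,0,0,0,0,0.07,0,0,0,0,0.07,0,0,0,0,0.07,0,0]}}

```text
clock: 53.97
tcp_pos: [0.4912, -0.2795, 0.2329]
orientation: [-0.001, -0.002, 1.0, 0.001]
wrist_force: [-0.2, -0.5, 0.3]
finger_gap: 0.0002
grip_force: 0.0
```

>>> {"fn": "move_arm", "kwargs": {"moves": [0,0,-0.02,0,0,0,0,-0.03,0,0,0,0,-0.035,0,0,0,0,-0.038,0,0,0,0,-0.041,0,0,0,0,-0.044,0,0,0,0,-0.044,0,0]}}

```text
clock: 54.55
tcp_pos: [0.4917, -0.2798, 0.1913]
orientation: [0.0, -0.002, 1.0, 0.0]
wrist_force: [-2.2, 1.3, 3.8]
finger_gap: -0.0003
grip_force: 1.7
```

>>> {"fn": "move_arm", "kwargs": {"moves": [0,0,-0.002,0,0,0,0,-0.004,0,0,0,0,-0.006,0,0,0,0,-0.006,0,0]}}

```text
clock: 54.88
tcp_pos: [0.4919, -0.28, 0.1907]
orientation: [0.002, -0.002, 1.0, -0.002]
wrist_force: [-10.0, 7.7, 32.5]
finger_gap: 0.0001
grip_force: 16.0
```

>>> {"fn": "move_arm", "kwargs": {"moves": [0,0,0.006,0,0,0,0,0.014,0,0,0,0,0.022,0,0,0,0,0.04,0,0,0,0,0.07,0,0,0,0.03,0.09,0,0,0,0.07,0.09,0,0,0,0.11,0.09,0,0,0,0.15,0.09,0,0,0,0.19,0.09,0,0,0,0.23,0.09,0,0,0,0.26,0.09,0,0]}}

```text
clock: 55.88
tcp_pos: [0.4915, -0.0173, 0.2749]
orientation: [0.0, -0.003, 1.0, 0.0]
wrist_force: [0.5, -1.0, 0.2]
finger_gap: 0.0
grip_force: 0.0
```

>>> {"fn": "move_arm", "kwargs": {"moves": [0,0,0,0,0,0,0,0,0,0,0,0,0,0,0,0,0,0,0,0,0,0,0,0,0,0,0,0,0,0,0,0,0,0,0,0,0,0,0,0,0,0,0,0,0,0,0,0,0,0]}}

```text
clock: 56.72
tcp_pos: [0.4919, -0.0202, 0.2747]
orientation: [0.0, -0.002, 1.0, 0.0]
wrist_force: [0.8, 0.3, -0.1]
finger_gap: -0.0003
grip_force: 0.0
```

```bash
python3 ptr.py
python3 - <<'E'
from h import *
s=cam("scene");t=cam("top");p=s["pixels"]
for v in range(266,282): print(v,"".join("R" if a[0]>1.8*max(a[1],a[2]) else "G" if a[1]>1.2*max(a[0],a[2]) else "." for a in p[v,168:200].astype(int)))
a=np.linspace(0,6.28,90)
for c,n in((s,"scene"),(t,"top")):
    h=cv2.cvtColor(c["pixels"],cv2.COLOR_RGB2HSV);g=((h[...,0]>45)&(h[...,0]<80)&(h[...,1]>130)&(h[...,2]>60)).astype(np.uint8)
    N,l,st,ce=cv2.connectedComponentsWithStats(g);print(n,[(st[i],ce[i].round(1)) for i in range(1,N) if st[i,4]>1500])
    for lift in(0,.01):
        z=.1605+lift;q=proj(c,np.vstack([np.c_[.4925+.084*np.cos(a),-.282+.084*np.sin(a),np.full(90,z+d)] for d in(0,.006)]));print(lift,q.min(0).round(1),q.max(0).round(1))
E
```

```text
[28  2] [[183.67857143 273.28571429]
 [175.5        277.        ]]
266 ................................
267 ................................
268 ................................
269 ......................GGG.......
270 .............RRR...GG...........
271 ............RRRRR......RR.......
272 ............RRRRR...RRRRR.......
273 ............RRRRRRRRRRRR........
274 ............RRRRRRRRR...........
275 ..........RRRRRRRR..............
276 .......RRRRRRR..................
277 .....RRRRRR.....................
278 .....RRR........................
279 ................................
280 ................................
281 ................................
scene [(array([ 127,  182,   69,   51, 2542], dtype=int32), array([161.4, 207.3])), (array([ 306,  222,  205,  129, 7433], dtype=int32), array([408.5, 283.6])), (array([ 234,  310,   84,   80, 2718], dtype=int32), array([281.5, 348.6]))]
0 [125.1 180.4] [196.4 234.3]
0.01 [124.  177.6] [195.8 231.6]
top [(array([ 375,  228,   73,   73, 3932], dtype=int32), array([410.8, 264.4]))]
0 [374.9 226.8] [449.6 301.1]
0.01 [375.9 226. ] [451.5 301.2]
```

```bash
python3 -c "
from workcell import env
print(env.hand_in())"
```

```text
the job is handed in; nothing more can be done
None
```

The job is handed in. The tub is on the scale with six unions (one already there, five added) and the lid pressed home. At five I had miscounted and closed the lid, so I took it off again to add the sixth. By camera measurement the pointer is in the green band, though I had no picture views left to confirm that by eye. One spare union and both valves are still in the tray.

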